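# Set up a flanged shaft in vee blocks for a run-out check

### The job

Set up the flanged shaft on the granite plate for a run-out check: stand the blue-marked vee block on the left and the red-marked one on the right (as seen from the robot) and lay the shaft across them along the front half of the plate, flange to the left, each block under the middle of its bright bearing seat. Stand the drilled steel block upright at the flange end as an end stop, square across the shaft's line with its broad face touching the flange or less than a centimetre off it, and put the dial gauge stand behind the shaft with its probe over the middle of the shaft's black part. Set everything down on the plate without dropping it, never let the dial stand tip over, and leave the oil bottle and the feeler gauge where they are.

Things in the scene. Friction and masses are not known exactly. Their poses are not given: they have to be found in the camera images.
- plate: Dark grey granite surface plate, fixed, 200 (own x) x 300 (own y) x 50 mm high. Origin at the centre of its underside, on the bench; its top is 50 mm above. Own +x points away from the robot (behind), -x is its front, own +y to the robot's left along the long side, z up; turned by up to 9 degrees. It starts empty.
- vblock_blue: Loose steel vee block marked blue on top lands and flanks, 0.4 kg: 30 (own x) x 50 (own y) x 40 mm high. A 90 degree vee along own x opens at the top, 32 mm wide, apex 24 mm above the underside; a 22 mm seat in it has its axis 39.6 mm above the underside. Origin at the centre of the underside, z up. Same after a half turn. Grip across its flat ends, 30 mm (along own x).
- vblock_red: Loose steel vee block, the same as the blue one (30 x 50 x 40 mm, vee along own x, origin at the centre of the underside) but marked red.
- shaft: Steel shaft, 200 mm, 0.75 kg, starts in the wooden saddle. Origin on its axis, mid black part; own x along the axis to the flange; it may roll. Along x in mm: stub 19 dia -110 to -78; bright seat 22 dia -78 to -25; black part 28 dia -25 to 25 (grip here); bright seat 22 dia 25 to 78; flange 44 dia 78 to 90, outer face at 90. Seat middles at -51.5 and 51.5. Mass centre near x = 6.
- stop: Loose steel block with drilled holes, 25 (own x) x 50 (own y) x 75 mm high, 0.68 kg, standing upright. Origin at the centre of the underside, z up. The broad 50 x 75 faces look along own x, which is to lie along the shaft's line. Same after a half turn. Can be gripped across the 50 mm (own y).
- dial_stand: Dial gauge stand, 0.85 kg: red base 46 (own x) x 50 (own y) x 45 mm high, knob to y = 38; 12 mm square column at its centre up to 200 mm, its top free to grip from 140 mm up. At 118 mm an arm holds a 40 mm dial (98 to 138 high) to -x; the probe under it ends in a red ball at x = -65, y = 0, 65 mm up (11 mm above a shaft in the vees). Origin at the centre of the underside.
- cradle: Wooden saddle, fixed on the bench, in which the shaft starts: base 150 (own x) x 70 x 12 mm with two notched supports 18 mm thick and 50 mm wide, 45 mm high, centred at x = -51.5 and +51.5 (under the shaft's two seats). Origin at the centre of its underside, own x along the shaft towards the flange. The shaft's axis lies 45 mm above the bench.
- oil_bottle: Small white plastic oil bottle with a yellow label and a red cap, 40 mm diameter, 100 mm high, standing on the bench to the left. Origin at the centre of its underside. A bystander: do not move it.
- feeler_gauge: Closed feeler gauge, a dark flat steel bar 95 (own x) x 16 x 10 mm with a brass strip on top, lying on the bench in front of the plate. Origin at the centre of its underside. A bystander: do not move it.

How it is judged:
At the end, for the whole second after the job is handed in: All on the plate, upright, released, at rest. Shaft in both vees (4 mm), front half, flange left, within 0.2 rad of plate; blue/red block within 12 mm of its seat middle; stop 0-14 mm off the flange, 16 mm sideways, 0.25 rad; stand behind, probe within 12 mm of the shaft middle (z of vblock_blue in the frame of plate between 0.046 and 0.054 m and angle between each of vblock_blue, vblock_red, stop, dial_stand's own z axis and vertical below 0.08 rad and z of vblock_red in the frame of plate between 0.046 and 0.054 m and z of stop in the frame of plate between 0.046 and 0.054 m and z of dial_stand in the frame of plate between 0.046 and 0.054 m and z of shaft in the frame of plate between 0.0855 and 0.0935 m and angle between the x axis of shaft and the y axis of plate, either way round below 0.2 rad and x of shaft in the frame of plate below 0.012 m and y of vblock_blue in the frame of plate above 0.005 m and y of vblock_red in the frame of plate below -0.005 m and x of vblock_blue in the frame of shaft between 0.0395 and 0.0635 m and x of vblock_red in the frame of shaft between -0.0635 and -0.0395 m and x of stop in the frame of shaft between 0.1005 and 0.117 m and y of stop in the frame of vblock_blue between -0.016 and 0.016 m and angle between the x axis of stop and the x axis of shaft, either way round below 0.25 rad and x of dial_stand in the frame of plate above 0 m and x of shaft in the frame of dial_stand between -0.077 and -0.053 m and y of shaft in the frame of dial_stand between -0.012 and 0.012 m and linear speed of each of vblock_blue, vblock_red, shaft, stop, dial_stand below 0.02 m/s and angular speed of each of vblock_blue, vblock_red, shaft, stop, dial_stand below 0.2 rad/s); the robot touches nothing.
It fails at once if the dial stand is tipped over (angle between dial_stand's own z axis and vertical above 0.5 rad).
It fails at once if the oil bottle is knocked or moved more than 25 mm (distance of oil_bottle from where it was at the start of the episode above 0.025 m).
It fails at once if the feeler gauge is moved more than 25 mm (distance of feeler_gauge from where it was at the start of the episode above 0.025 m).
It fails at once if something falls: one of the five things, out of the fingers, moves faster than 0.5 m/s (a drop of about 13 mm) ((linear speed of vblock_blue above 0.5 m/s and contact force between vblock_blue and the fingers below 0.05 N) or (linear speed of vblock_red above 0.5 m/s and contact force between vblock_red and the fingers below 0.05 N) or (linear speed of shaft above 0.5 m/s and contact force between shaft and the fingers below 0.05 N) or (linear speed of stop above 0.5 m/s and contact force between stop and the fingers below 0.05 N) or (linear speed of dial_stand above 0.5 m/s and contact force between dial_stand and the fingers below 0.05 N)).
It also fails if it takes over 134 s, if anything falls off the work surface, if the arm or the gripper's body presses on something with over 40 N, if the wrist force passes 120 N, or if a joint passes its speed limit or range.

### The arm

A 6-joint arm with a two-finger parallel gripper is mounted at the origin on the work surface. World frame = base frame: x ahead of the robot, y to its left, z up, the work surface at z = 0. Lengths are in m, angles in rad, forces in N, time in s.
With the tool pointing down it reaches from about 0.3 to 0.95 m from the base axis. Payload 3.1 kg.
Tool frame: the origin (TCP) lies midway between the tips of the shut fingers; the grasp point (between the pads) lies 19 mm behind it (grasp_offset is the distance from the TCP to the grasp point, in m); z points along the fingers, y is the line along which they close (so a half turn about z gives the same grasp; the last joint's range is limited). The gripper opens to 85 mm and grips with 20 to 120 N. Pads are 22 mm wide; open, the fingers measure 114 mm over their backs; the gripper's body (76 mm by 85 mm) begins 54 mm behind the grasp point. The pads swing forward as they close: fully open they stand 13 mm farther back than shut.
Start: joints at [-1.384, 0.308, 1.634, -0, 1.2, -0.07], TCP at [0.159, -0.605, 0.191] pointing down, gripper open.
Joint ranges: [-3.06, 3.06], [-0.79, 1.96], [0.05, 2.63], [-1.19, 4.34], [0.05, 2.64], [-2.94, 2.94]. Speed limits (rad/s): [2.79, 2.79, 3.14, 3.14, 3.14, 3.14].

### API

Orientations are given as a unit quaternion [x, y, z, w].
In Python, from station import * gives the robot as it stands.
- The arm moves only by the tool move_arm, never from a script. Its argument "moves" is a list of rows, each a list of 5 numbers: the shift along the tool's x, y, z normalised to -1 to 1, where 1 is 0.75 m, then the turn about the tool's z normalised to -1 to 1, where 1 is 360 degrees, then the opening, from -1 (shut) to 1 (fully open). A call has 1 to 10 rows; each row shifts and turns the commanded pose from where the row before left it, along the tool's axes as they then stand; what a row does not reach is not made up. A row lasts 1/10 s, in which the tool goes at most 50 mm and 8.59 degrees, less where a joint would pass 70% of its speed; a pose out of reach is approached as far as the arm can. A call with a number of a shift or a turn outside -1 to 1 is refused whole. A call with a gripper value outside its range is refused whole. The fingers move at their own pace and stop on an object; "newtons" is the grip in N (left out, the last holds). Time passes only in rows, so rows that do not move let the fingers close. It gives the time, the measured TCP pose, the force, the opening and the grip force at its end, in the units of the state.
- read_state(): the state, without advancing time (a new reading comes with each control period).
- camera(name): name is "scene" or "top" or "wrist"; returns a dict with "img" (420x560x3 uint8, red, green, blue), "mtx" (3x3 intrinsics, pixels), "position" and "rotation" of the camera in the world. Camera axes: x right, y up, looking along -z (the intrinsics and any distortion apply to the point x, -y, -z); pixel columns grow to the right and rows downward; lengths in m; the calibration is good to about 2 mm. A picture is of the moment at which its call begins. There is no depth.
- sign_off(): hands the job in; it is judged then, once.
The state is a dict: "clock": time; "joint_positions": joint angles; "joint_velocities": joint speeds; "tau": joint torques, N m; "tool_pos": TCP position; "tool_rot": TCP orientation; "force": force on the tool from outside, world axes, zero at the start; "ft_torque": the same for the moment, N m; "width": finger opening in m; "grasp_force": force on a finger pad.
Only numpy, scipy, OpenCV 4.12 (cv2) and the standard library are available. Lean on these libraries where they do the work, as an engineer would, in place of code of your own. Each camera call takes 0.05 s, during which the arm holds its last target. There are 200 camera calls.

## Working session

There is one attempt and no reset: what is moved stays moved. The work goes in short steps, Python scripts to look and compute and a tool call to move; the robot and the scene stay as the last step left them, time stands still between calls to the robot, and variables do not carry over. Pictures are saved under pics/ and viewed, at most 18 in all, crops included, and the job is handed in when it is done.

Besides the shell and the picture viewer there is one more tool, called after "Request:" by a JSON object that holds its "method" and its "body", one argument or row to a line. move_arm: Moves the arm, as the interface text tells. Scaled input: -1 to 1 covers 0.75 m each way for a shift and 360 degrees each way for a turn. Its arguments: {"type":"object","properties":{"moves":{"type":"array"},"newtons":{"type":"number"}},"required":["moves"]}

```bash
mkdir -p pics; ls
python3 - <<'E'
from station import *
import cv2
s=read_state();print(s)
for n in("top","scene"):
    c=camera(n);cv2.imwrite(f"pics/{n}0.png",cv2.resize(c["img"][:,:,::-1],(800,600),interpolation=cv2.INTER_CUBIC));print(n,c["mtx"].tolist(),c["position"],c["rotation"])
E
```

```text
pics
{'clock': 0.0, 'joint_positions': array([-1.38375004e+00,  3.08993295e-01,  1.63516358e+00,  1.30895276e-05,
        1.19971216e+00, -6.97196141e-02]), 'joint_velocities': array([ 0.00132608, -0.00129365,  0.0012445 , -0.00059392,  0.00077038,
        0.00028642]), 'tau': array([-2.09609489e-04, -4.15251589e+01, -2.76663584e+01, -1.38876921e-04,
        1.00145277e-02, -3.15792789e-06]), 'tool_pos': array([ 0.15851905, -0.60363127,  0.19026542]), 'tool_rot': array([ 9.91769885e-01,  1.28028124e-01, -6.06455424e-05, -1.13658803e-03]), 'force': array([0.29441579, 0.12443775, 1.51372809]), 'ft_torque': array([ 0.0227294 , -0.02291786,  0.01240985]), 'grasp_force': 0.0, 'width': 0.08545351420967026}
top [[452.45743688962654, 0.0, 278.56720813399966], [0.0, 452.45743688962654, 210.53416098853975], [0.0, 0.0, 1.0]] [0.42199736 0.05822812 1.09184029] [ 0.04050203 -0.02754481 -0.70104042  0.71143742]
scene [[525.142570164207, 0.0, 285.80601252410474], [0.0, 525.142570164207, 219.63629367696626], [0.0, 0.0, 1.0]] [ 1.13945734 -0.82684295  1.03662541] [0.38855904 0.12302606 0.26454828 0.87401411]
```

View pics/top0.png

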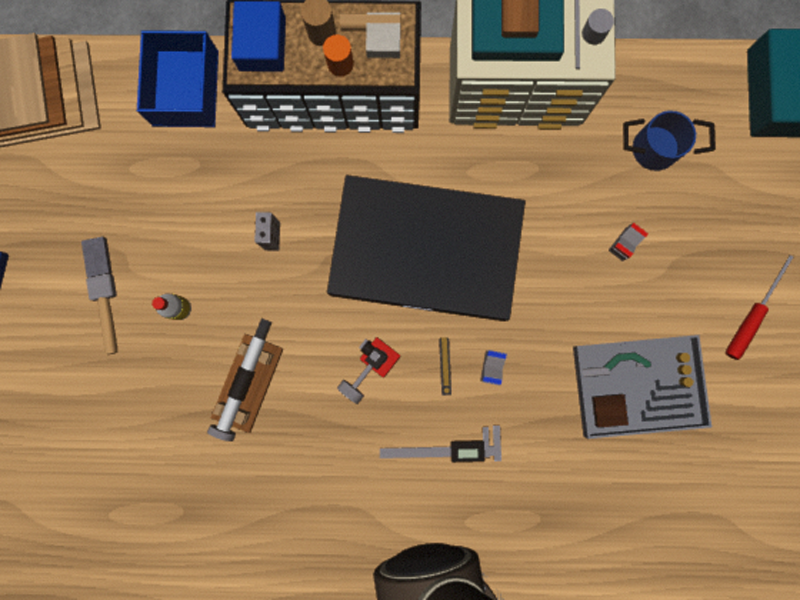

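View pics/scene0.png

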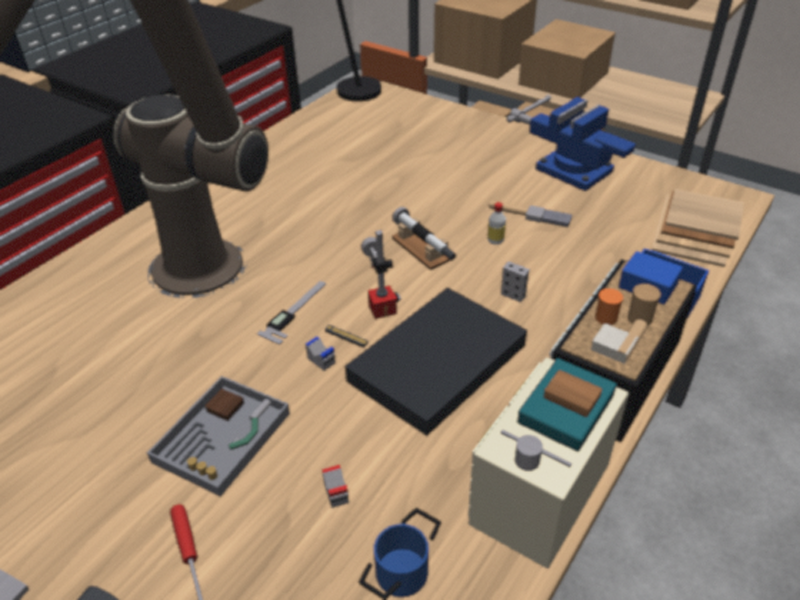

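```bash
cat > h.py <<'E'
from station import *
import cv2,numpy as np
from scipy.spatial.transform import Rotation as R
def ray(c,u,v):
    m=c["mtx"];d=np.array([(u-m[0,2])/m[0,0],-(v-m[1,2])/m[1,1],-1.])
    return R.from_quat(c["rotation"]).apply(d)
def px(c,u,v,z):
    d=ray(c,u,v);p=np.array(c["position"]);return (p+d*(z-p[2])/d[2])[:2].round(4)
def proj(c,P):
    q=R.from_quat(c["rotation"]).inv().apply(np.atleast_2d(P)-c["position"]);m=c["mtx"]
    return np.c_[m[0,0]*q[:,0]/-q[:,2]+m[0,2],-m[1,1]*q[:,1]/-q[:,2]+m[1,2]]
E
python3 - <<'E'
from h import *
c=camera("top");im=c["img"][:,:,::-1]
import pickle;pickle.dump(c,open("top.pkl","wb"))
def t(x,y,w,h,s): return cv2.resize(im[y:y+h,x:x+w],(w*s,h*s),interpolation=cv2.INTER_CUBIC)
o=np.zeros((600,800,3),np.uint8)
def put(a,x,y): o[y:y+a.shape[0],x:x+a.shape[1]]=a
put(t(140,215,66,100,4),0,0)       # shaft
put(t(170,140,32,40,6),0,404)      # stop
put(t(230,230,56,56,5),270,0)      # dial
put(t(330,240,32,36,7),560,0)      # blue
put(t(420,150,40,36,6),560,260)    # red
put(t(225,118,150,112,2),200,300)  # plate
cv2.imwrite("pics/crop.png",o)
E
```

```text
Traceback (most recent call last):
ValueError: could not broadcast input array from shape (240,192,3) into shape (196,192,3)
```

Run:
```python
from h import *
import pickle;c=pickle.load(open("top.pkl","rb"));im=c["img"][:,:,::-1]
def t(x,y,w,h,s): return cv2.resize(im[y:y+h,x:x+w],(w*s,h*s),interpolation=cv2.INTER_CUBIC)
o=np.zeros((600,800,3),np.uint8)
def put(a,x,y): o[y:y+a.shape[0],x:x+a.shape[1]]=a
put(t(140,215,66,100,4),0,0)       # shaft
put(t(170,140,32,40,5),0,400)      # stop
put(t(230,230,56,56,5),270,0)      # dial
put(t(330,240,32,36,7),560,0)      # blue
put(t(420,150,40,36,6),560,260)    # red
put(t(225,118,150,112,2),200,300)  # plate
cv2.imwrite("pics/crop.png",o)
```

```text
(no output)
```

View pics/crop.png

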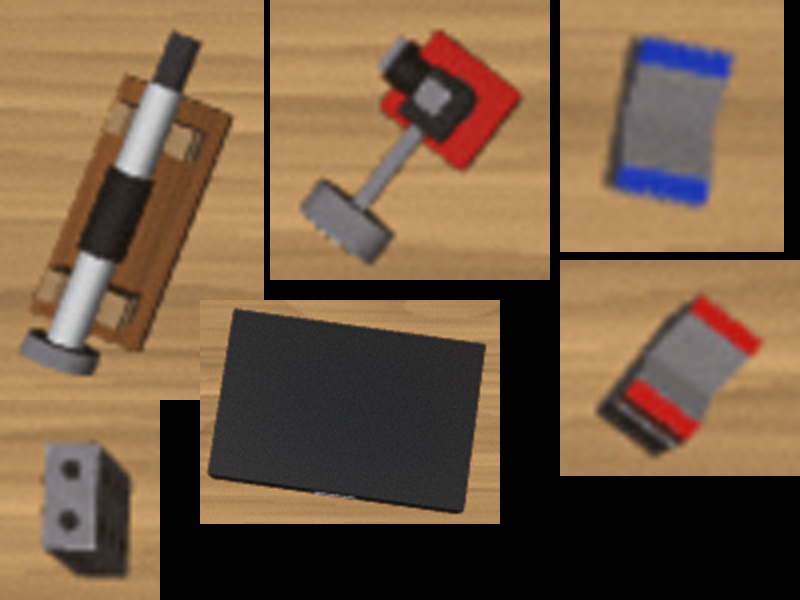

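Run:
```python
from h import *
import pickle;c=pickle.load(open("top.pkl","rb"))
def P(x,y,x0,y0,ox,oy,s,z): return px(c,ox+(x-x0)/s,oy+(y-y0)/s,z)
def ang(a,b): d=b-a; return np.degrees(np.arctan2(d[1],d[0])).round(1),np.hypot(*d).round(4)
sh=lambda x,y,z=.045:P(x,y,0,0,140,215,4,z)
b=sh(115,215);tip=sh(186,42);fl=sh(60,355,.045);print("shaft",b,tip,fl,ang(tip,b),ang(b,fl))
st=lambda x,y,z=.075:P(x,y,0,400,170,140,5,z)
q=[st(48,444),st(97,446),st(97,548),st(45,545)];print("stop",np.mean(q,0),ang(q[0],q[1]),ang(q[3],q[2]),ang(q[0],q[3]),ang(q[1],q[2]))
d=lambda x,y,z:P(x,y,270,0,230,230,5,z)
q=[d(436,30,.045),d(521,97,.045),d(463,170,.045),d(382,103,.045)];print("dial top",d(433,97,.2),"base",np.mean(q,0),ang(q[0],q[1]),ang(q[1],q[2]),"dialdir",ang(d(433,97,.2),d(345,225,.138)))
bl=lambda x,y:P(x,y,560,0,330,240,7,.04)
q=[bl(640,37),bl(733,52),bl(708,205),bl(615,190)];print("blue",np.mean(q,0),ang(q[0],q[1]),ang(q[1],q[2]))
r=lambda x,y:P(x,y,560,260,420,150,6,.04)
q=[r(698,294),r(762,343),r(695,440),r(628,385)];print("red",np.mean(q,0),ang(q[0],q[1]),ang(q[1],q[2]))
p=lambda x,y:P(x,y,200,300,225,118,2,.05)
q=[p(235,310),p(486,345),p(463,511),p(209,474)];print("plate",np.mean(q,0),q,[ang(q[i],q[(i+1)%4]) for i in range(4)])
print("bottle",px(c,173*.7,305*.7,.05),"feeler",px(c,445*.7,339*.7,.01),px(c,447*.7,393*.7,.01))
```

```text
shaft [0.3846 0.3294] [0.485  0.2918] [0.3046 0.3579] (np.float64(159.5), np.float64(0.1072)) (np.float64(160.4), np.float64(0.0849))
stop [0.6354  0.29545] (np.float64(-91.8), np.float64(0.0227)) (np.float64(-92.6), np.float64(0.0239)) (np.float64(-179.5), np.float64(0.0471)) (np.float64(-178.1), np.float64(0.0475))
dial top [0.4308 0.1055] base [0.431175 0.1056  ] (np.float64(-127.3), np.float64(0.05)) (np.float64(142.4), np.float64(0.0428)) dialdir (np.float64(143.7), np.float64(0.0661))
blue [ 0.417325 -0.0796  ] (np.float64(-98.3), np.float64(0.031)) (np.float64(170.7), np.float64(0.0509))
red [ 0.629875 -0.304425] (np.float64(-127.9), np.float64(0.0311)) (np.float64(145.4), np.float64(0.047))
plate [0.611925 0.032125] [array([0.7289, 0.1665]), array([ 0.69  , -0.1286]), array([ 0.495 , -0.1016]), array([0.5338, 0.1922])] [(np.float64(-97.5), np.float64(0.2977)), (np.float64(172.1), np.float64(0.1969)), (np.float64(82.5), np.float64(0.2964)), (np.float64(-7.5), np.float64(0.1968))]
bottle [0.5105 0.4444] feeler [ 0.4633 -0.0007] [ 0.374  -0.0048]
```

```bash
cat >> h.py <<'E'
C=np.array([.612,.032]);A=np.radians(-7.7)
def pl(xp,yp): return C+xp*np.array([np.cos(A),np.sin(A)])+yp*np.array([-np.sin(A),np.cos(A)])
def pose():
    s=read_state();x=R.from_quat(s["tool_rot"]).as_matrix()[:,0]
    return np.array(s["tool_pos"]),np.degrees(np.arctan2(x[1],x[0]))
def plan(wps,start=None):
    """wps: (x,y,z,theta deg). prints turn (units) then shift in the turned tool axes (units)"""
    p,th=start if start else pose();print("now",p.round(4),round(th,2))
    for w in wps:
        q,t2=np.array(w[:3]),w[3];turn=-((t2-th+180)%360-180) if abs(t2-th)>180 else -(t2-th)
        t=np.radians(t2);d=q-p;l=[d@[np.cos(t),np.sin(t),0],d@[np.sin(t),-np.cos(t),0],-d[2]]
        print(np.round(w,4),"turn",round(turn/360,4),f"({abs(turn)/8.5:.1f} rows)","shift",(np.array(l)/.75).round(4),f"{np.linalg.norm(d)/.045:.1f} rows")
        p,th=q,t2
E
python3 - <<'E'
from h import *
r=(.630,-.3045);t=pl(-.04,-.0515)
plan([(*r,.19,-36.2),(*r,.05,-36.2),(*r,.005,-36.2),(*r,.155,-36.2),(*t,.155,-7.7),(*t,.057,-7.7)])
E
```

```text
now [ 0.1586 -0.6038  0.1905] 14.72
[  0.63    -0.3045   0.19   -36.2   ] turn 0.1414 (6.0 rows) shift [ 0.2715 -0.6933  0.0007] 12.4 rows
[  0.63    -0.3045   0.05   -36.2   ] turn -0.0 (0.0 rows) shift [0.     0.     0.1867] 3.1 rows
[ 6.300e-01 -3.045e-01  5.000e-03 -3.620e+01] turn -0.0 (0.0 rows) shift [0.   0.   0.06] 1.0 rows
[  0.63    -0.3045   0.155  -36.2   ] turn -0.0 (0.0 rows) shift [ 0.   0.  -0.2] 3.3 rows
[ 0.5655 -0.0137  0.155  -7.7   ] turn -0.0792 (3.4 rows) shift [-0.1372 -0.3727 -0.    ] 6.6 rows
[ 0.5655 -0.0137  0.057  -7.7   ] turn -0.0 (0.0 rows) shift [0.     0.     0.1307] 2.2 rows
```

Request:
{"method": "move_arm", "body": {
  "moves": [
    [0, 0, 0, 0.0235, 1],
    [0, 0, 0, 0.0235, 1],
    [0, 0, 0, 0.0235, 1],
    [0, 0, 0, 0.0235, 1],
    [0, 0, 0, 0.0235, 1],
    [0, 0, 0, 0.0235, 1],
    [0.0194, -0.0495, 0, 0, 1],
    [0.0194, -0.0495, 0, 0, 1],
    [0.0194, -0.0495, 0, 0, 1],
    [0.0194, -0.0495, 0, 0, 1]
  ]
}}

```text
clock: 1.15
tool_pos: [0.294, -0.5176, 0.191]
tool_rot: [0.951, -0.31, -0.0, -0.0]
force: [0.3, 0.0, 0.3]
width: 0.0851
grasp_force: 0.0
```

Request:
{"method": "move_arm", "body": {
  "moves": [
    [0.0194, -0.0495, 0, 0, 1],
    [0.0194, -0.0495, 0, 0, 1],
    [0.0194, -0.0495, 0, 0, 1],
    [0.0194, -0.0495, 0, 0, 1],
    [0.0194, -0.0495, 0, 0, 1],
    [0.0194, -0.0495, 0, 0, 1],
    [0.0194, -0.0495, 0, 0, 1],
    [0.0194, -0.0495, 0, 0, 1],
    [0.0194, -0.0495, 0, 0, 1],
    [0.0194, -0.0495, 0, 0, 1]
  ]
}}

```text
clock: 2.15
tool_pos: [0.6302, -0.3029, 0.1909]
tool_rot: [0.951, -0.309, -0.0, -0.0]
force: [0.2, -0.8, 0.6]
width: 0.0851
grasp_force: 0.0
```

Run:
```python
from h import *
r=(.630,-.3045)
plan([(*r,.005,-36.2)])
c=camera("wrist");cv2.imwrite("pics/w1.png",c["img"][:,:,::-1]);print(c["position"],proj(c,[[*r,.04]]),proj(c,[[*r,.0]]))
```

```text
now [ 0.6302 -0.3029  0.1909] -36.04
[ 6.300e-01 -3.045e-01  5.000e-03 -3.620e+01] turn 0.0004 (0.0 rows) shift [0.001  0.0018 0.2479] 4.1 rows
[ 0.68538434 -0.34225603  0.37317567] [[283.35683025 187.04493807]] [[283.16689239 180.73987696]]
```

View pics/w1.png

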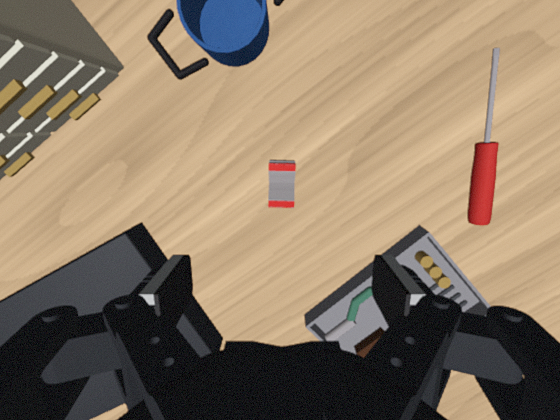

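Request:
{"method": "move_arm", "body": {
  "moves": [
    [0.001, 0.0018, 0.055, 0, 1],
    [0, 0, 0.055, 0, 1],
    [0, 0, 0.055, 0, 1],
    [0, 0, 0.045, 0, 1],
    [0, 0, 0.025, 0, 1],
    [0, 0, 0.0129, 0, 1],
    [0, 0, 0, 0, -1],
    [0, 0, 0, 0, -1],
    [0, 0, 0, 0, -1],
    [0, 0, 0, 0, -1]
  ],
  "newtons": 60
}}

```text
clock: 3.2
tool_pos: [0.6306, -0.3065, 0.0078]
tool_rot: [0.951, -0.309, 0.002, 0.0]
force: [0.7, -0.2, -0.3]
width: 0.0279
grasp_force: 0.0
```

Request:
{"method": "move_arm", "body": {
  "moves": [
    [0, 0, 0, 0, -1],
    [0, 0, 0, 0, -1],
    [0, 0, 0, 0, -1],
    [0, 0, 0, 0, -1],
    [0, 0, -0.02, 0, -1],
    [0, 0, 0, 0, -1]
  ]
}}

```text
clock: 3.8
tool_pos: [0.631, -0.3068, 0.0233]
tool_rot: [0.951, -0.309, 0.002, 0.0]
force: [0.7, -0.9, 0.7]
width: -0.0001
grasp_force: 0.0
```

Run:
```python
from h import *
print(read_state()['width'],pose())
c=camera("wrist");a=c["img"][:,:,::-1];c2=camera("top");b=cv2.resize(c2["img"][110:230,380:540,::-1],(560,420),interpolation=cv2.INTER_CUBIC)
cv2.imwrite("pics/w2.png",cv2.resize(np.hstack([a,b]),(800,300),interpolation=cv2.INTER_AREA))
```

```text
-0.00013542191840218198 (array([ 0.63100885, -0.30677651,  0.02332388]), np.float64(-36.044942898905816))
```

View pics/w2.png

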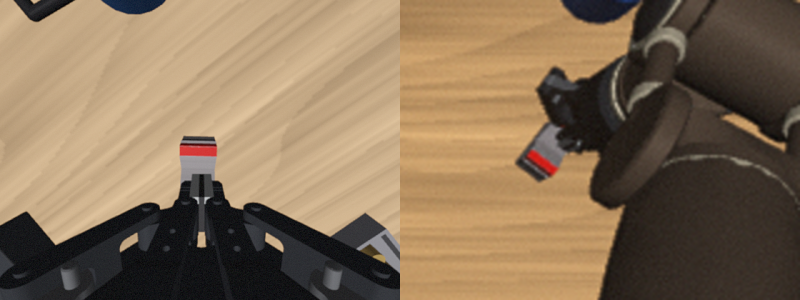

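Run:
```python
from h import *
c=camera("wrist");ct=camera("top");p,th=pose()
t=np.radians(th);ax=np.array([np.cos(t),np.sin(t)]);ay=np.array([np.sin(t),-np.cos(t)])
for u,v in((181,145),(216,145),(181,157),(216,157)):
    w=px(c,u*1.4,v*1.4,.04)-p[:2];print("wrist",(w@ax).round(4),(w@ay).round(4))
for u,v in((517,160),(543,180),(556,160)):
    w=px(ct,380+(u-400)*1.4/3.5,110+v*1.4/3.5,.04)-p[:2];print("top",(w@ax).round(4),(w@ay).round(4))
print(proj(c,[*p])/1.4)
```

```text
wrist 0.0266 -0.0167
wrist 0.0266 0.011
wrist 0.0167 -0.0169
wrist 0.0167 0.0112
top -0.0347 -0.0223
top -0.0358 0.008
top -0.013 0.0068
[[201.99036047 168.23452777]]
```

Run:
```python
from h import *
c=camera("wrist");a=cv2.resize(c["img"][150:300,220:340,::-1],(400,500),interpolation=cv2.INTER_CUBIC)
s=camera("scene");q=proj(s,[.631,-.307,.03])[0].astype(int);print(q)
b=cv2.resize(s["img"][q[1]-40:q[1]+35,q[0]-30:q[0]+30,::-1],(400,500),interpolation=cv2.INTER_CUBIC)
cv2.imwrite("pics/w3.png",np.hstack([a,b]))
```

```text
[232 338]
```

View pics/w3.png

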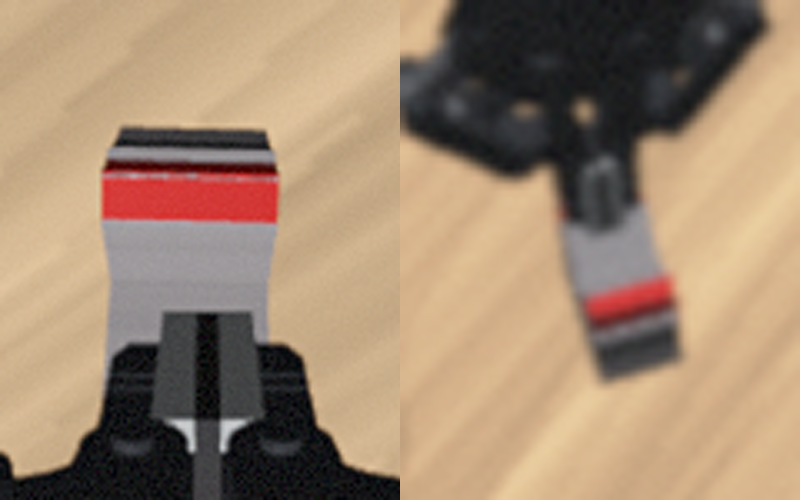

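Run:
```python
from h import *
c=camera("wrist");s=camera("scene");p,th=pose();print(p,read_state()['joint_positions'])
t=np.radians(th);ax=np.array([np.cos(t),np.sin(t)]);ay=np.array([np.sin(t),-np.cos(t)])
for n,cc,u,v in(("w",c,283,244.5),("s",s,232,332.5)):
  for z in(.01,.02,.03,.04,.05):
    w=px(cc,u,v,z)-p[:2];print(n,z,(w@ax).round(4),(w@ay).round(4))
```

```text
[ 0.62875217 -0.30550861  0.02013242] [-5.14580806e-01  6.29189638e-01  1.53994947e+00  2.70157763e-05
  9.73180066e-01  1.68533650e+00]
w 0.01 -0.011 0.0003
w 0.02 -0.0069 0.0003
w 0.03 -0.0029 0.0002
w 0.04 0.0013 0.0002
w 0.05 0.0053 0.0001
s 0.01 -0.0281 -0.0059
s 0.02 -0.0209 -0.0046
s 0.03 -0.0135 -0.0034
s 0.04 -0.0062 -0.0022
s 0.05 0.001 -0.001
```

Request:
{"method": "move_arm", "body": {
  "moves": [
    [0, 0, -0.05, 0, -1],
    [0, 0, -0.05, 0, -1],
    [0.05, 0, 0, 0, -1],
    [0.05, 0, 0, 0, -1],
    [0, 0, 0.05, 0, -1],
    [0, 0, 0.05, 0, -1],
    [0, 0, 0.0067, 0, -1],
    [0, 0, 0, 0, -1]
  ]
}}

```text
clock: 5.0
tool_pos: [0.6876, -0.3486, 0.0127]
tool_rot: [0.951, -0.309, -0.003, -0.001]
force: [0.6, -0.1, -0.4]
width: 0.0
grasp_force: 0.0
```

Run:
```python
from h import *
print(pose(),read_state()["force"])
c=camera("wrist");a=cv2.resize(c["img"][150:300,200:360,::-1],(400,375),interpolation=cv2.INTER_CUBIC)
s=camera("scene");p,th=pose();q=proj(s,p)[0].astype(int);print(q,proj(c,p),proj(c,[.630,-.3045,.04]))
b=cv2.resize(s["img"][q[1]-45:q[1]+30,q[0]-40:q[0]+40,::-1],(400,375),interpolation=cv2.INTER_CUBIC)
cv2.imwrite("pics/w4.png",np.hstack([a,b]))
```

```text
(array([ 0.68763608, -0.34859222,  0.01272073]), np.float64(-36.04276284577786)) [ 0.64977578 -0.07897902 -0.39762768]
[242 367] [[281.87717051 231.58394354]] [[279.89415357 359.94122489]]
```

View pics/w4.png

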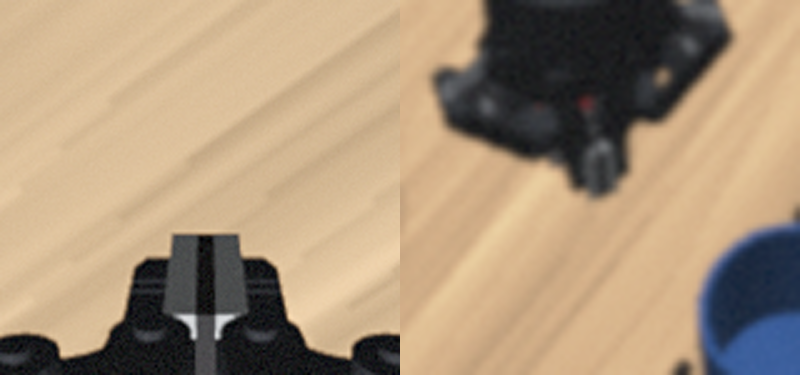

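Request:
{"method": "move_arm", "body": {
  "moves": [
    [0, 0, 0.005, 0, -1],
    [0, 0, 0.004, 0, -1],
    [0, 0, 0.004, 0, -1],
    [0, 0, 0, 0, -1]
  ]
}}

```text
clock: 5.5
tool_pos: [0.6895, -0.3496, 0.0057]
tool_rot: [0.951, -0.309, -0.0, -0.0]
force: [0.2, -0.0, 0.1]
width: -0.0
grasp_force: 0.0
```

Request:
{"method": "move_arm", "body": {
  "moves": [
    [0, 0, 0.003, 0, -1],
    [0, 0, 0.003, 0, -1],
    [0, 0, 0, 0, -1]
  ]
}}

```text
clock: 5.8
tool_pos: [0.6893, -0.3496, 0.0007]
tool_rot: [0.951, -0.309, -0.0, -0.0]
force: [-0.1, -0.2, 0.8]
width: -0.0001
grasp_force: 0.0
```

Request:
{"method": "move_arm", "body": {
  "moves": [
    [0, 0, 0.004, 0, -1],
    [0, 0, 0.004, 0, -1],
    [0, 0, 0, 0, -1]
  ]
}}

```text
clock: 6.1
tool_pos: [0.6892, -0.3495, -0.0056]
tool_rot: [0.951, -0.309, -0.001, -0.0]
force: [-0.4, -0.6, -0.2]
width: -0.0
grasp_force: 0.0
```

Request:
{"method": "move_arm", "body": {
  "moves": [
    [0, 0, 0.004, 0, -1],
    [0, 0, 0, 0, -1]
  ]
}}

```text
clock: 6.3
tool_pos: [0.6894, -0.3496, -0.0083]
tool_rot: [0.951, -0.309, -0.0, -0.0]
force: [0.5, 0.2, 0.3]
width: -0.0001
grasp_force: 0.0
```

Request:
{"method": "move_arm", "body": {
  "moves": [
    [0, 0, 0.004, 0, -1],
    [0, 0, 0, 0, -1]
  ]
}}

```text
clock: 6.5
tool_pos: [0.6894, -0.3496, -0.0113]
tool_rot: [0.951, -0.309, -0.0, -0.0]
force: [-0.7, -1.0, -0.1]
width: 0.0002
grasp_force: 0.0
```

Request:
{"method": "move_arm", "body": {
  "moves": [
    [0, 0, 0.004, 0, -1],
    [0, 0, 0, 0, -1]
  ]
}}

```text
clock: 6.7
tool_pos: [0.6894, -0.3496, -0.0143]
tool_rot: [0.951, -0.309, -0.0, -0.0]
force: [0.2, 0.6, 0.4]
width: 0.0001
grasp_force: 0.0
```

Request:
{"method": "move_arm", "body": {
  "moves": [
    [0, 0, 0.003, 0, -1],
    [0, 0, 0, 0, -1]
  ]
}}

```text
clock: 6.9
tool_pos: [0.6895, -0.3497, -0.0164]
tool_rot: [0.951, -0.309, -0.0, -0.0]
force: [0.1, -0.7, -0.4]
width: 0.0003
grasp_force: 0.0
```

Request:
{"method": "move_arm", "body": {
  "moves": [
    [0, 0, 0.003, 0, -1],
    [0, 0, 0, 0, -1]
  ]
}}

```text
clock: 7.1
tool_pos: [0.6894, -0.3497, -0.0186]
tool_rot: [0.951, -0.309, -0.0, -0.0]
force: [-0.3, 0.1, -0.2]
width: 0.0001
grasp_force: 0.0
```

Run:
```python
from h import *
print(pose(),read_state()["force"])
c=camera("wrist");a=cv2.resize(c["img"][150:300,200:360,::-1],(400,375),interpolation=cv2.INTER_CUBIC)
s=camera("scene");p,th=pose();q=proj(s,p)[0].astype(int);print(q,proj(c,p),proj(c,[.630,-.3045,.04]))
b=cv2.resize(s["img"][q[1]-45:q[1]+30,q[0]-40:q[0]+40,::-1],(400,375),interpolation=cv2.INTER_CUBIC)
cv2.imwrite("pics/w5.png",np.hstack([a,b]))
```

```text
(array([ 0.68944693, -0.34967974, -0.01861467]), np.float64(-36.04735177581618)) [-0.31900555  0.14171426 -0.22297264]
[242 376] [[282.55269491 234.42867054]] [[279.94141651 408.84081835]]
```

View pics/w5.png

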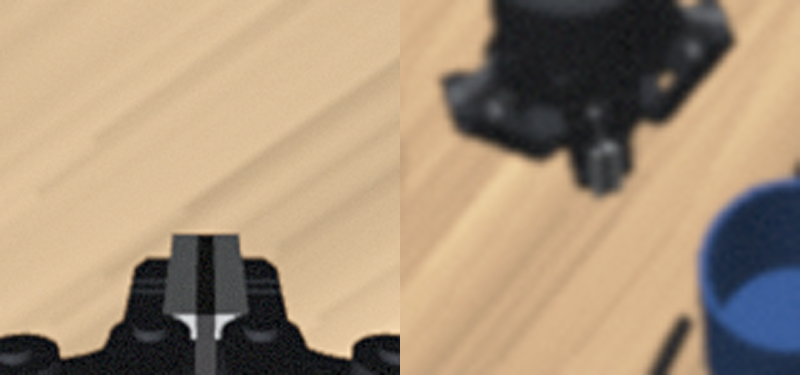

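Request:
{"method": "move_arm", "body": {
  "moves": [
    [0, 0, 0.003, 0, -1],
    [0, 0, 0, 0, -1]
  ]
}}

```text
clock: 7.4
tool_pos: [0.6895, -0.3497, -0.0209]
tool_rot: [0.951, -0.309, -0.0, -0.0]
force: [0.9, 0.7, -0.1]
width: 0.0
grasp_force: 0.0
```

Request:
{"method": "move_arm", "body": {
  "moves": [
    [0, 0, 0.003, 0, -1],
    [0, 0, 0, 0, -1]
  ]
}}

```text
clock: 7.6
tool_pos: [0.6894, -0.3496, -0.0232]
tool_rot: [0.951, -0.309, -0.0, -0.0]
force: [-0.2, 1.2, -1.0]
width: 0.0001
grasp_force: 0.0
```

Request:
{"method": "move_arm", "body": {
  "moves": [
    [0, 0, 0.002, 0, -1],
    [0, 0, 0, 0, -1]
  ]
}}

```text
clock: 7.8
tool_pos: [0.6895, -0.3497, -0.0245]
tool_rot: [0.951, -0.309, -0.0, -0.0]
force: [0.3, 0.8, 0.3]
width: -0.0001
grasp_force: 0.0
```

Request:
{"method": "move_arm", "body": {
  "moves": [
    [0, 0, 0.002, 0, -1],
    [0, 0, 0, 0, -1]
  ]
}}

```text
clock: 8.0
tool_pos: [0.6895, -0.3497, -0.026]
tool_rot: [0.951, -0.309, -0.0, -0.0]
force: [-0.3, 0.3, -0.6]
width: 0.0005
grasp_force: 0.0
```

Request:
{"method": "move_arm", "body": {
  "moves": [
    [0, 0, 0.002, 0, -1],
    [0, 0, 0, 0, -1]
  ]
}}

```text
clock: 8.2
tool_pos: [0.6895, -0.3497, -0.0275]
tool_rot: [0.951, -0.309, -0.0, -0.0]
force: [-0.2, 0.3, 0.4]
width: -0.0002
grasp_force: 0.0
```

Request:
{"method": "move_arm", "body": {
  "moves": [
    [0, 0, 0.002, 0, -1],
    [0, 0, 0, 0, -1]
  ]
}}

```text
clock: 8.4
tool_pos: [0.6895, -0.3497, -0.029]
tool_rot: [0.951, -0.309, -0.0, -0.0]
force: [-0.0, 1.0, -0.4]
width: -0.0001
grasp_force: 0.0
```

Request:
{"method": "move_arm", "body": {
  "moves": [
    [0, 0, 0.002, 0, -1],
    [0, 0, 0, 0, -1]
  ]
}}

```text
clock: 8.6
tool_pos: [0.6895, -0.3497, -0.0305]
tool_rot: [0.951, -0.309, -0.0, -0.0]
force: [0.5, -0.1, 0.3]
width: 0.0
grasp_force: 0.0
```

Request:
{"method": "move_arm", "body": {
  "moves": [
    [0, 0, 0.002, 0, -1],
    [0, 0, 0, 0, -1]
  ]
}}

```text
clock: 8.8
tool_pos: [0.6895, -0.3497, -0.032]
tool_rot: [0.951, -0.309, -0.0, -0.0]
force: [-0.6, 0.0, 0.4]
width: -0.0002
grasp_force: 0.0
```

Request:
{"method": "move_arm", "body": {
  "moves": [
    [0, 0, 0.002, 0, -1],
    [0, 0, 0, 0, -1]
  ]
}}

```text
clock: 9.0
tool_pos: [0.6895, -0.3497, -0.0335]
tool_rot: [0.951, -0.309, -0.0, -0.0]
force: [-0.1, 0.7, -0.3]
width: 0.0003
grasp_force: 0.0
```

Run:
```python
from h import *
s=camera("scene");p,th=pose();q=proj(s,[p[0],p[1],0])[0];print(p,q,proj(s,[p[0],p[1],.01]))
x,y=q.astype(int)
b=cv2.resize(s["img"][y-60:y+40,x-60:x+60,::-1],(720,600),interpolation=cv2.INTER_CUBIC)
cv2.imwrite("pics/w6.png",b)
```

```text
[ 0.68955314 -0.34974201 -0.03344775] [242.32095613 371.7808495 ] [[242.02972325 369.30380731]]
```

View pics/w6.png

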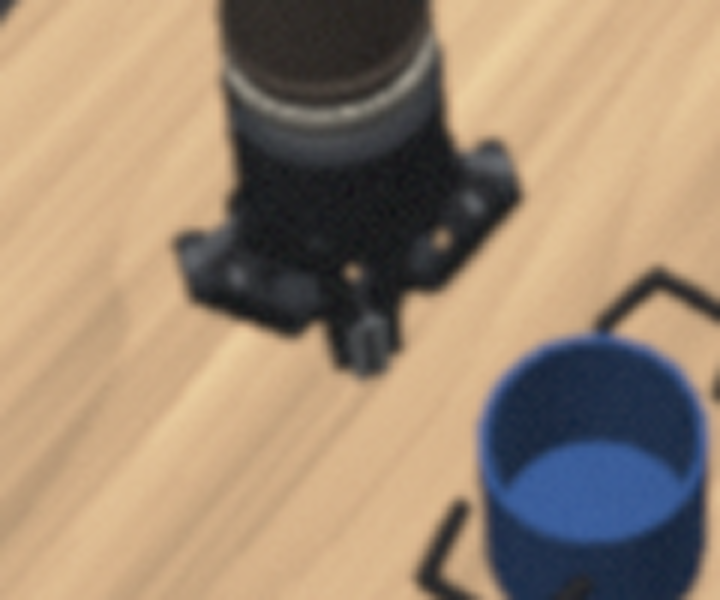

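Request:
{"method": "move_arm", "body": {
  "moves": [
    [0, 0, 0.002, 0, -1],
    [0, 0, 0, 0, -1]
  ]
}}

```text
clock: 9.25
tool_pos: [0.6896, -0.3497, -0.035]
tool_rot: [0.951, -0.309, -0.0, -0.0]
force: [-0.0, -0.6, 0.2]
width: 0.0001
grasp_force: 0.0
```

Request:
{"method": "move_arm", "body": {
  "moves": [
    [0, 0, 0.002, 0, -1],
    [0, 0, 0, 0, -1]
  ]
}}

```text
clock: 9.45
tool_pos: [0.6895, -0.3497, -0.0365]
tool_rot: [0.951, -0.309, -0.0, -0.0]
force: [-0.5, -0.2, 0.3]
width: -0.0
grasp_force: 0.0
```

Request:
{"method": "move_arm", "body": {
  "moves": [
    [0, 0, 0.002, 0, -1],
    [0, 0, 0, 0, -1]
  ]
}}

```text
clock: 9.65
tool_pos: [0.6895, -0.3497, -0.038]
tool_rot: [0.951, -0.309, -0.0, -0.0]
force: [0.8, 0.6, 1.1]
width: 0.0001
grasp_force: 0.0
```

Request:
{"method": "move_arm", "body": {
  "moves": [
    [0, 0, 0.002, 0, -1],
    [0, 0, 0, 0, -1]
  ]
}}

```text
clock: 9.85
tool_pos: [0.6895, -0.3497, -0.0395]
tool_rot: [0.951, -0.309, -0.0, -0.0]
force: [0.4, -0.7, 0.9]
width: -0.0
grasp_force: 0.0
```

Request:
{"method": "move_arm", "body": {
  "moves": [
    [0, 0, 0.002, 0, -1],
    [0, 0, 0, 0, -1]
  ]
}}

```text
clock: 10.05
tool_pos: [0.6897, -0.3498, -0.0396]
tool_rot: [0.951, -0.309, -0.0, -0.0]
force: [-2.1, 0.6, 4.0]
width: -0.0002
grasp_force: 2.3
```

Request:
{"method": "move_arm", "body": {
  "moves": [
    [0, 0, 0.002, 0, -1],
    [0, 0, 0, 0, -1]
  ]
}}

```text
clock: 10.25
tool_pos: [0.6897, -0.3498, -0.0396]
tool_rot: [0.951, -0.309, -0.0, -0.0]
force: [-4.6, 2.1, 9.9]
width: -0.0001
grasp_force: 5.0
```

Run:
```python
from h import *
s=camera("scene");p,th=pose();print(p,read_state()["force"],proj(s,[p[0],p[1],0])[0])
g=s["img"][330:400,215:270].sum(2);m=(g<220)
ys,xs=np.nonzero(m[:,10:45]);print("lowest dark row",[(330+r,m[r,10:45].sum()) for r in range(36,54)])
```

```text
[ 0.68968724 -0.34980295 -0.03963397] [-4.93823806  2.4255874  10.16801855] [242.35203136 371.83021049]
lowest dark row [(366, np.int64(18)), (367, np.int64(15)), (368, np.int64(11)), (369, np.int64(12)), (370, np.int64(10)), (371, np.int64(9)), (372, np.int64(8)), (373, np.int64(5)), (374, np.int64(2)), (375, np.int64(0)), (376, np.int64(0)), (377, np.int64(0)), (378, np.int64(0)), (379, np.int64(0)), (380, np.int64(0)), (381, np.int64(0)), (382, np.int64(0)), (383, np.int64(0))]
```

Request:
{"method": "move_arm", "body": {
  "moves": [
    [0, 0, -0.05, 0, -1],
    [0, 0, -0.05, 0, 1],
    [0, 0, -0.03, 0, 1],
    [0, 0, 0, 0, 1],
    [0, 0, 0, 0, 1]
  ]
}}

```text
clock: 10.8
tool_pos: [0.6901, -0.35, 0.0558]
tool_rot: [0.951, -0.309, 0.001, 0.0]
force: [0.1, -0.2, -0.6]
width: 0.058
grasp_force: 0.0
```

Run:
```python
from h import *
r=(.630,-.3045);Z=-.0396;t=pl(-.04,-.0515)
plan([(*r,pose()[0][2],-36.04),(*r,.004+Z,-36.04),(*r,.13+Z,-36.04),(*t,.13+Z,-7.7),(*t,.0550+Z,-7.7)])
```

```text
now [ 0.6901 -0.35    0.0558] -36.05
[  0.63    -0.3045   0.0558 -36.04  ] turn -0.0 (0.0 rows) shift [-0.1004 -0.0019 -0.    ] 1.7 rows
[ 6.300e-01 -3.045e-01 -3.560e-02 -3.604e+01] turn -0.0 (0.0 rows) shift [0.     0.     0.1218] 2.0 rows
[  0.63    -0.3045   0.0904 -36.04  ] turn -0.0 (0.0 rows) shift [ 0.     0.    -0.168] 2.8 rows
[ 0.5655 -0.0137  0.0904 -7.7   ] turn -0.0787 (3.3 rows) shift [-0.1372 -0.3727 -0.    ] 6.6 rows
[ 0.5655 -0.0137  0.0154 -7.7   ] turn -0.0 (0.0 rows) shift [0.  0.  0.1] 1.7 rows
```

Request:
{"method": "move_arm", "body": {
  "moves": [
    [-0.05, -0.001, 0, 0, 1],
    [-0.05, -0.001, 0, 0, 1],
    [0, 0, 0, 0, 1],
    [0, 0, 0.04, 0, 1],
    [0, 0, 0.04, 0, 1],
    [0, 0, 0.0268, 0, 1],
    [0, 0, 0.015, 0, 1],
    [0, 0, 0, 0, 1]
  ]
}}

```text
clock: 11.6
tool_pos: [0.6278, -0.3033, -0.0395]
tool_rot: [0.951, -0.309, -0.003, -0.001]
force: [-0.7, 1.0, 0.5]
width: 0.0853
grasp_force: 0.0
```

Request:
{"method": "move_arm", "body": {
  "moves": [
    [0, 0, 0, 0, -1],
    [0, 0, 0, 0, -1],
    [0, 0, 0, 0, -1],
    [0, 0, 0, 0, -1],
    [0, 0, 0, 0, -1],
    [0, 0, 0, 0, -1],
    [0, 0, 0, 0, -1],
    [0, 0, 0, 0, -1]
  ],
  "newtons": 60
}}

```text
clock: 12.4
tool_pos: [0.6315, -0.305, -0.0343]
tool_rot: [0.951, -0.309, 0.002, 0.0]
force: [0.5, 1.2, 6.4]
width: 0.0284
grasp_force: 61.3
```

Request:
{"method": "move_arm", "body": {
  "moves": [
    [0, 0, -0.02, 0, -1],
    [0, 0, -0.04, 0, -1],
    [0, 0, -0.05, 0, -1],
    [0, 0, -0.05, -0.0197, -1],
    [0, 0, 0, -0.0197, -1],
    [0, 0, 0, -0.0197, -1],
    [0, 0, 0, -0.0196, -1],
    [0, 0, 0, 0, -1]
  ]
}}

```text
clock: 13.2
tool_pos: [0.6283, -0.3038, 0.0828]
tool_rot: [0.998, -0.067, -0.002, -0.001]
force: [-0.1, 0.7, -4.7]
width: 0.029
grasp_force: 60.3
```

Run:
```python
from h import *
Z=-.0396;t=pl(-.04,-.0515);print(read_state()['width'],read_state()['force'])
plan([(*t,pose()[0][2],-7.7),(*t,.0550+Z,-7.7)])
```

```text
0.028979272492827647 [-0.06397166  0.67533191 -4.71648619]
now [ 0.6283 -0.3038  0.0828] -7.72
[ 0.5655 -0.0137  0.0828 -7.7   ] turn -0.0001 (0.0 rows) shift [-0.1348 -0.3721 -0.    ] 6.6 rows
[ 0.5655 -0.0137  0.0154 -7.7   ] turn -0.0 (0.0 rows) shift [0.     0.     0.0899] 1.5 rows
```

Request:
{"method": "move_arm", "body": {
  "moves": [
    [-0.0169, -0.0465, 0, 0, -1],
    [-0.0169, -0.0465, 0, 0, -1],
    [-0.0169, -0.0465, 0, 0, -1],
    [-0.0169, -0.0465, 0, 0, -1],
    [-0.0169, -0.0465, 0, 0, -1],
    [-0.0169, -0.0465, 0, 0, -1],
    [-0.0169, -0.0465, 0, 0, -1],
    [-0.0169, -0.0465, 0, 0, -1],
    [0, 0, 0, 0, -1],
    [0, 0, 0, 0, -1]
  ]
}}

```text
clock: 14.2
tool_pos: [0.5661, -0.0137, 0.0835]
tool_rot: [0.998, -0.067, -0.001, 0.0]
force: [0.6, -0.2, -2.8]
width: 0.0296
grasp_force: 60.8
```

Run:
```python
from h import *
t=pl(-.04,-.0515)
plan([(*t,.0185,-7.7)])
```

```text
now [ 0.5661 -0.0137  0.0835] -7.69
[ 0.5655 -0.0137  0.0185 -7.7   ] turn 0.0 (0.0 rows) shift [-0.0008  0.0001  0.0867] 1.4 rows
```

Request:
{"method": "move_arm", "body": {
  "moves": [
    [-0.0008, 0, 0.03, 0, -1],
    [0, 0, 0.03, 0, -1],
    [0, 0, 0.02, 0, -1],
    [0, 0, 0.005, 0, -1],
    [0, 0, 0, 0, -1],
    [0, 0, 0, 0, -1],
    [0, 0, 0, 0, -1]
  ]
}}

```text
clock: 14.9
tool_pos: [0.5677, -0.0146, 0.0214]
tool_rot: [0.998, -0.067, 0.001, 0.0]
force: [-0.1, 0.0, -3.9]
width: 0.0289
grasp_force: 60.7
```

Request:
{"method": "move_arm", "body": {
  "moves": [
    [0, 0, 0.002, 0, -1],
    [0, 0, 0, 0, -1],
    [0, 0, 0, 0, -1]
  ]
}}

```text
clock: 15.2
tool_pos: [0.5665, -0.0142, 0.0189]
tool_rot: [0.998, -0.067, 0.0, 0.0]
force: [1.4, -0.3, -3.5]
width: 0.0291
grasp_force: 60.7
```

Request:
{"method": "move_arm", "body": {
  "moves": [
    [0, 0, 0.002, 0, -1],
    [0, 0, 0, 0, -1],
    [0, 0, 0, 0, -1]
  ]
}}

```text
clock: 15.5
tool_pos: [0.5662, -0.0143, 0.0171]
tool_rot: [0.998, -0.067, -0.0, -0.0]
force: [0.3, -0.2, -3.5]
width: 0.0286
grasp_force: 60.7
```

Request:
{"method": "move_arm", "body": {
  "moves": [
    [0, 0, 0.0015, 0, -1],
    [0, 0, 0, 0, -1],
    [0, 0, 0, 0, -1]
  ]
}}

```text
clock: 15.8
tool_pos: [0.5663, -0.0143, 0.016]
tool_rot: [0.998, -0.067, -0.0, -0.0]
force: [1.3, -0.3, -4.9]
width: 0.0287
grasp_force: 60.7
```

Request:
{"method": "move_arm", "body": {
  "moves": [
    [0, 0, 0.0015, 0, -1],
    [0, 0, 0, 0, -1],
    [0, 0, 0, 0, -1]
  ]
}}

```text
clock: 16.1
tool_pos: [0.5665, -0.0143, 0.0157]
tool_rot: [0.998, -0.067, 0.0, 0.0]
force: [-3.1, 0.6, 4.0]
width: 0.0286
grasp_force: 61.6
```

Request:
{"method": "move_arm", "body": {
  "moves": [
    [0, 0, 0, 0, 0.3],
    [0, 0, 0, 0, 0.3],
    [0, 0, 0, 0, 0.3],
    [0, 0, -0.03, 0, 0.3],
    [0, 0, -0.05, 0, 0.3],
    [0, 0, -0.05, 0.0028, 0.3],
    [0, 0, 0, 0, 0.3],
    [0, 0, 0, 0, 0.3]
  ]
}}

```text
clock: 16.9
tool_pos: [0.5676, -0.0144, 0.1138]
tool_rot: [0.997, -0.076, 0.002, 0.0]
force: [-0.1, -0.1, 0.4]
width: 0.0556
grasp_force: 0.0
```

Run:
```python
from h import *
b=(.4173,-.0796);z=pose()[0][2];t=pl(-.04,.0515);print(read_state()['width'])
plan([(*b,z,-8.7),(*b,-.034,-8.7),(*b,.08,-8.7),(*t,.08,-7.7)])
```

```text
0.05558546386973439
now [ 0.5676 -0.0144  0.1138] -8.72
[ 0.4173 -0.0796  0.1138 -8.7   ] turn -0.0 (0.0 rows) shift [-0.185   0.1162 -0.    ] 3.6 rows
[ 0.4173 -0.0796 -0.034  -8.7   ] turn -0.0 (0.0 rows) shift [0.    0.    0.197] 3.3 rows
[ 0.4173 -0.0796  0.08   -8.7   ] turn -0.0 (0.0 rows) shift [ 0.     0.    -0.152] 2.5 rows
[ 0.5793  0.0884  0.08   -7.7   ] turn -0.0028 (0.1 rows) shift [ 0.184  -0.2509 -0.    ] 5.2 rows
```

Request:
{"method": "move_arm", "body": {
  "moves": [
    [-0.037, 0.0232, 0, 0, 0.3],
    [-0.037, 0.0232, 0, 0, 0.3],
    [-0.037, 0.0232, 0, 0, 0.3],
    [-0.037, 0.0232, 0, 0, 0.3],
    [-0.037, 0.0232, 0, 0, 0.3],
    [0, 0, 0.05, 0, 0.3],
    [0, 0, 0.02, 0, 0.3],
    [0, 0, 0, 0, 0.3],
    [0, 0, 0, 0, 0.3]
  ]
}}

```text
clock: 17.8
tool_pos: [0.4149, -0.0789, 0.059]
tool_rot: [0.997, -0.076, -0.001, -0.0]
force: [0.0, 0.6, 0.6]
width: 0.0557
grasp_force: 0.0
```

Run:
```python
from h import *
b=(.4173,-.0796);plan([(*b,-.034,-8.7)])
c=camera("wrist");q=proj(c,[*b,.04])[0];print(q);x,y=q.astype(int)
cv2.imwrite("pics/w7.png",cv2.resize(c["img"][max(y-100,0):y+100,x-130:x+130,::-1],(520,400)))
```

```text
now [ 0.4149 -0.0789  0.059 ] -8.72
[ 0.4173 -0.0796 -0.034  -8.7   ] turn -0.0001 (0.0 rows) shift [0.0032 0.0004 0.1239] 2.1 rows
[282.23710766 221.94988083]
```

View pics/w7.png

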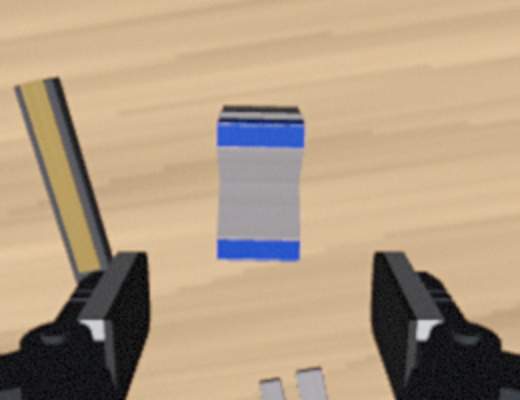

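Request:
{"method": "move_arm", "body": {
  "moves": [
    [0.005, 0.0004, 0.04, 0, 0.3],
    [0, 0, 0.04, 0, 0.3],
    [0, 0, 0.03, 0, 0.3],
    [0, 0, 0.0125, 0, 0.3],
    [0, 0, 0, 0, 0.3],
    [0, 0, 0, 0, 0.3],
    [0, 0, 0, 0, -1],
    [0, 0, 0, 0, -1],
    [0, 0, 0, 0, -1],
    [0, 0, 0, 0, -1]
  ],
  "newtons": 60
}}

```text
clock: 18.85
tool_pos: [0.4213, -0.0804, -0.0305]
tool_rot: [0.997, -0.076, 0.002, 0.0]
force: [-0.9, 1.3, 6.3]
width: 0.0286
grasp_force: 60.4
```

Request:
{"method": "move_arm", "body": {
  "moves": [
    [0, 0, 0, 0, -1],
    [0, 0, 0, 0, -1],
    [0, 0, 0, 0, -1]
  ]
}}

```text
clock: 19.15
tool_pos: [0.4214, -0.0805, -0.0305]
tool_rot: [0.997, -0.076, 0.002, 0.0]
force: [-0.8, 1.5, 7.3]
width: 0.0286
grasp_force: 60.4
```

Request:
{"method": "move_arm", "body": {
  "moves": [
    [0, 0, -0.02, 0, -1],
    [0, 0, -0.04, 0, -1],
    [0, 0, -0.05, 0, -1],
    [0, 0, -0.045, -0.0028, -1],
    [0, 0, 0, 0, -1],
    [0, 0, 0, 0, -1],
    [0, 0, 0, 0, -1]
  ]
}}

```text
clock: 19.85
tool_pos: [0.4173, -0.0794, 0.0824]
tool_rot: [0.998, -0.067, -0.002, -0.0]
force: [-0.7, 0.6, -4.6]
width: 0.0285
grasp_force: 60.5
```

Run:
```python
from h import *
t=pl(-.04,.0515);print(read_state()['width'])
z=pose()[0][2];plan([(*t,z,-7.7),(*t,.024,-7.7)])
```

```text
0.028511456934290524
now [ 0.4173 -0.0794  0.0824] -7.72
[ 0.5793  0.0884  0.0824 -7.7   ] turn -0.0001 (0.0 rows) shift [ 0.184  -0.2507 -0.    ] 5.2 rows
[ 0.5793  0.0884  0.024  -7.7   ] turn -0.0 (0.0 rows) shift [0.     0.     0.0779] 1.3 rows
```

Request:
{"method": "move_arm", "body": {
  "moves": [
    [0.0307, -0.0418, 0, 0, -1],
    [0.0307, -0.0418, 0, 0, -1],
    [0.0307, -0.0418, 0, 0, -1],
    [0.0307, -0.0418, 0, 0, -1],
    [0.0307, -0.0418, 0, 0, -1],
    [0.0305, -0.0417, 0, 0, -1],
    [0, 0, 0, 0, -1],
    [0, 0, 0, 0, -1],
    [0, 0, 0, 0, -1]
  ]
}}

```text
clock: 20.75
tool_pos: [0.5788, 0.0871, 0.0817]
tool_rot: [0.998, -0.067, -0.003, 0.001]
force: [-0.1, 0.1, -5.2]
width: 0.0288
grasp_force: 61.0
```

Run:
```python
from h import *
t=pl(-.04,.0515);plan([(*t,.0235,-7.7)])
```

```text
now [0.5788 0.0871 0.0817] -7.72
[ 0.5793  0.0884  0.0235 -7.7   ] turn -0.0001 (0.0 rows) shift [ 0.0003 -0.0019  0.0776] 1.3 rows
```

Request:
{"method": "move_arm", "body": {
  "moves": [
    [0.0003, -0.0015, 0.03, 0, -1],
    [0, 0, 0.03, 0, -1],
    [0, 0, 0.0176, 0, -1],
    [0, 0, 0, 0, -1],
    [0, 0, 0, 0, -1],
    [0, 0, 0, 0, -1]
  ]
}}

```text
clock: 21.35
tool_pos: [0.5832, 0.0886, 0.0273]
tool_rot: [0.998, -0.067, 0.001, -0.0]
force: [0.1, -0.5, -3.7]
width: 0.0288
grasp_force: 60.9
```

Request:
{"method": "move_arm", "body": {
  "moves": [
    [0, 0, 0.0015, 0, -1],
    [0, 0, 0, 0, -1],
    [0, 0, 0, 0, -1]
  ]
}}

```text
clock: 21.65
tool_pos: [0.5824, 0.0888, 0.0255]
tool_rot: [0.998, -0.067, 0.0, -0.0]
force: [0.6, 1.0, -4.1]
width: 0.0287
grasp_force: 60.9
```

Request:
{"method": "move_arm", "body": {
  "moves": [
    [0, 0, 0.0015, 0, -1],
    [0, 0, 0, 0, -1],
    [0, 0, 0, 0, -1]
  ]
}}

```text
clock: 21.95
tool_pos: [0.5819, 0.0888, 0.0238]
tool_rot: [0.998, -0.067, -0.0, 0.0]
force: [-0.1, -0.9, -3.8]
width: 0.0289
grasp_force: 60.9
```

Request:
{"method": "move_arm", "body": {
  "moves": [
    [0, 0, 0.0015, 0, -1],
    [0, 0, 0, 0, -1],
    [0, 0, 0, 0, -1]
  ]
}}

```text
clock: 22.25
tool_pos: [0.5819, 0.0887, 0.0226]
tool_rot: [0.998, -0.067, -0.0, 0.0]
force: [0.6, 0.1, -4.2]
width: 0.0286
grasp_force: 60.9
```

Request:
{"method": "move_arm", "body": {
  "moves": [
    [0, 0, 0.0025, 0, -1],
    [0, 0, 0, 0, -1],
    [0, 0, 0, 0, -1]
  ]
}}

```text
clock: 22.55
tool_pos: [0.5819, 0.0888, 0.0207]
tool_rot: [0.998, -0.067, -0.0, 0.0]
force: [-0.3, -0.0, -3.2]
width: 0.0288
grasp_force: 60.9
```

Request:
{"method": "move_arm", "body": {
  "moves": [
    [0, 0, 0.0015, 0, -1],
    [0, 0, 0, 0, -1],
    [0, 0, 0, 0, -1]
  ]
}}

```text
clock: 22.85
tool_pos: [0.582, 0.0888, 0.0197]
tool_rot: [0.998, -0.067, -0.0, 0.0]
force: [0.3, -0.3, -3.5]
width: 0.0286
grasp_force: 61.1
```

Request:
{"method": "move_arm", "body": {
  "moves": [
    [0, 0, 0.001, 0, -1],
    [0, 0, 0, 0, -1],
    [0, 0, 0, 0, -1]
  ]
}}

```text
clock: 23.15
tool_pos: [0.582, 0.0888, 0.0196]
tool_rot: [0.998, -0.067, -0.0, 0.0]
force: [-2.2, -0.0, 2.0]
width: 0.0286
grasp_force: 61.7
```

Request:
{"method": "move_arm", "body": {
  "moves": [
    [0, 0, 0, 0, 0.3],
    [0, 0, 0, 0, 0.3],
    [0, 0, 0, 0, 0.3],
    [0, 0, -0.03, 0, 0.3],
    [0, 0, -0.05, 0, 1],
    [0, 0, -0.05, -0.0233, 1],
    [0, 0, -0.06, -0.0233, 1],
    [0, 0, -0.06, -0.0233, 1],
    [0, 0, 0, -0.0233, 1],
    [0, 0, 0, -0.0233, 1]
  ]
}}

```text
clock: 24.15
tool_pos: [0.5842, 0.089, 0.2098]
tool_rot: [0.955, 0.297, 0.003, 0.001]
force: [0.3, 0.1, -1.3]
width: 0.0853
grasp_force: 0.0
```

Request:
{"method": "move_arm", "body": {
  "moves": [
    [0, 0, 0, -0.0233, 1],
    [0, 0, 0, -0.0233, 1],
    [0, 0, 0, -0.0233, 1],
    [0, 0, 0, -0.0233, 1],
    [0, 0, 0, -0.0233, 1],
    [0, 0, 0, -0.0233, 1],
    [0, 0, 0, -0.0233, 1],
    [0, 0, 0, -0.0233, 1],
    [0, 0, 0, -0.0233, 1],
    [0, 0, 0, -0.0233, 1]
  ]
}}

```text
clock: 25.15
tool_pos: [0.5823, 0.0888, 0.2066]
tool_rot: [0.512, 0.859, 0.0, 0.0]
force: [0.9, -0.1, 0.5]
width: 0.0854
grasp_force: 0.0
```

Request:
{"method": "move_arm", "body": {
  "moves": [
    [0, 0, 0, -0.0233, 1],
    [0, 0, 0, -0.0233, 1],
    [0, 0, 0, -0.0233, 1],
    [0, 0, 0, -0.0233, 1],
    [0, 0, 0, -0.0233, 1],
    [0, 0, 0, 0, 1],
    [0, 0, 0, 0, 1],
    [0, 0, 0, 0, 1]
  ]
}}

```text
clock: 25.95
tool_pos: [0.5821, 0.0888, 0.2065]
tool_rot: [0.174, 0.985, 0.0, 0.0]
force: [0.3, -0.4, 0.3]
width: 0.0853
grasp_force: 0.0
```

Run:
```python
from h import *
s=(.379,.3315);z=pose()[0][2];plan([(*s,z,160),(*s,z-.1,160)]);print(read_state()['width'])
```

```text
now [0.5821 0.0888 0.2065] 159.93
[  0.379    0.3315   0.2065 160.    ] turn -0.0002 (0.0 rows) shift [ 0.3651  0.2115 -0.    ] 7.0 rows
[3.790e-01 3.315e-01 1.065e-01 1.600e+02] turn 0.0 (0.0 rows) shift [0.     0.     0.1333] 2.2 rows
0.08529976587992774
```

Request:
{"method": "move_arm", "body": {
  "moves": [
    [0.0456, 0.0264, 0, 0, 1],
    [0.0456, 0.0264, 0, 0, 1],
    [0.0456, 0.0264, 0, 0, 1],
    [0.0456, 0.0264, 0, 0, 1],
    [0.0456, 0.0264, 0, 0, 1],
    [0.0456, 0.0264, 0, 0, 1],
    [0.0456, 0.0264, 0, 0, 1],
    [0.0459, 0.0267, 0, 0, 1],
    [0, 0, 0.04, 0, 1],
    [0, 0, 0.04, 0, 1]
  ]
}}

```text
clock: 26.95
tool_pos: [0.379, 0.3335, 0.1473]
tool_rot: [0.173, 0.985, 0.002, 0.002]
force: [-0.2, 0.2, -0.7]
width: 0.0854
grasp_force: 0.0
```

Request:
{"method": "move_arm", "body": {
  "moves": [
    [0, 0, 0.04, 0, 1],
    [0, 0, 0.04, 0, 1],
    [0, 0, 0.03, 0, 1],
    [0, 0, 0, 0, 1],
    [0, 0, 0, 0, 1],
    [0, 0, 0, 0, 1]
  ]
}}

```text
clock: 27.55
tool_pos: [0.3802, 0.3323, 0.0656]
tool_rot: [0.173, 0.985, 0.001, 0.001]
force: [0.5, 0.5, 1.1]
width: 0.0855
grasp_force: 0.0
```

Run:
```python
from h import *
s=(.379,.3315);plan([(*s,.0,160)])
c=camera("wrist");print(proj(c,[[*s,.059],[.3846,.3294,.059]]))
ct=camera("top");b=cv2.resize(ct["img"][110:240,215:385,::-1],(549,420),interpolation=cv2.INTER_CUBIC)
cv2.imwrite("pics/w8.png",cv2.resize(np.hstack([c["img"][:,:,::-1],b]),(800,303),interpolation=cv2.INTER_AREA))
```

```text
now [0.3802 0.3323 0.0656] 160.02
[  0.379    0.3315   0.     160.    ] turn 0.0 (0.0 rows) shift [ 0.0011 -0.0015  0.0875] 1.5 rows
[[279.7560954  227.14252743]
 [279.68531659 235.62501386]]
```

View pics/w8.png

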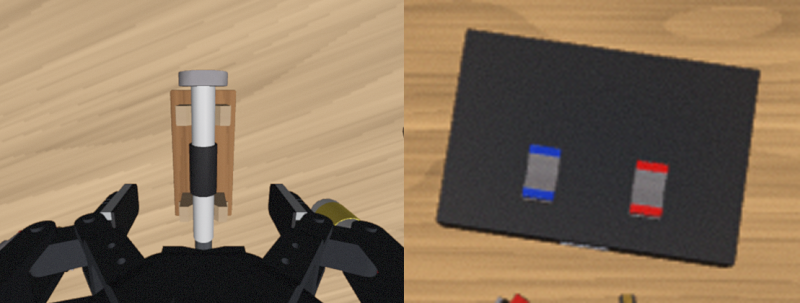

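Request:
{"method": "move_arm", "body": {
  "moves": [
    [0.001, -0.001, 0.04, 0, 1],
    [0, 0, 0.04, 0, 1],
    [0, 0, 0.02, 0, 1],
    [0, 0, 0.009, 0, 1],
    [0, 0, 0, 0, 1],
    [0, 0, 0, 0, 1],
    [0, 0, 0, 0, -1],
    [0, 0, 0, 0, -1],
    [0, 0, 0, 0, -1],
    [0, 0, 0, 0, -1]
  ],
  "newtons": 80
}}

```text
clock: 28.65
tool_pos: [0.3787, 0.3322, -0.0172]
tool_rot: [0.174, 0.985, 0.002, 0.001]
force: [-2.3, 20.0, 2.0]
width: 0.0283
grasp_force: 9.2
```

Request:
{"method": "move_arm", "body": {
  "moves": [
    [0, 0, 0, 0, -1],
    [0, 0, 0, 0, -1],
    [0, 0, 0, 0, -1],
    [0, 0, 0, 0, -1]
  ]
}}

```text
clock: 29.05
tool_pos: [0.379, 0.3327, -0.0168]
tool_rot: [0.173, 0.985, 0.002, 0.001]
force: [-1.6, 5.7, 4.1]
width: 0.0263
grasp_force: 78.4
```

Run:
```python
from h import *
import pickle;c=pickle.load(open("top.pkl","rb"))
b=px(c,274.2,184.2,.09);r=px(c,319.7,191.1,.09);d=b-r;A2=np.degrees(np.arctan2(d[1],d[0]))
print("blue",b,"red",r,"dist",np.hypot(*d),"heading",A2,"mid",(b+r)/2,"planned mid",pl(-.04,0)); print(pose(),read_state()["width"])
```

```text
blue [0.5777 0.0881] red [ 0.5634 -0.0137] dist 0.10279946497915249 heading 82.00389495990495 mid [0.57055 0.0372 ] planned mid [0.57236067 0.03735945]
(array([ 0.37897063,  0.33266928, -0.01681615]), np.float64(160.02653238002316)) 0.02628984470412854
```

Request:
{"method": "move_arm", "body": {
  "moves": [
    [0, 0, -0.01, 0, -1],
    [0, 0, -0.02, 0, -1],
    [0, 0, -0.03, 0, -1],
    [0, 0, -0.04, 0, -1],
    [0, 0, -0.05, 0, -1],
    [0, 0, -0.05, 0, -1],
    [0, 0, -0.05, 0, -1],
    [0, 0, -0.04, 0, -1],
    [0, 0, 0, 0.0217, -1],
    [0, 0, 0, 0.0217, -1]
  ]
}}

```text
clock: 30.05
tool_pos: [0.3766, 0.3291, 0.199]
tool_rot: [0.308, 0.951, -0.002, -0.001]
force: [-0.2, 0.5, -7.3]
width: 0.0256
grasp_force: 79.5
```

Request:
{"method": "move_arm", "body": {
  "moves": [
    [0, 0, 0, 0.0217, -1],
    [0, 0, 0, 0.0217, -1],
    [0, 0, 0, 0.0217, -1],
    [0, 0, 0, 0.0217, -1],
    [0, 0, 0, 0.0217, -1],
    [0, 0, 0, 0.0217, -1],
    [0, 0, 0, 0.0217, -1],
    [0, 0, 0, 0.0217, -1],
    [0, 0, 0, 0, -1],
    [0, 0, 0, 0, -1]
  ]
}}

```text
clock: 31.05
tool_pos: [0.3763, 0.3293, 0.1979]
tool_rot: [0.754, 0.657, -0.002, 0.0]
force: [-0.1, -0.4, -6.1]
width: 0.0256
grasp_force: 79.2
```

Run:
```python
from h import *
t=(.5715,.0435);z=pose()[0][2];s=read_state();print(s["width"],s["force"],s["ft_torque"]);plan([(*t,z,82),(*t,.04,82)])
```

```text
0.025632304573632567 [-0.12274246 -0.44791057 -6.13132879] [-0.03713866  0.02325497  0.00354336]
now [0.3763 0.3293 0.1979] 82.08
[5.715e-01 4.350e-02 1.979e-01 8.200e+01] turn 0.0002 (0.0 rows) shift [-0.3411  0.3107 -0.    ] 7.7 rows
[5.715e-01 4.350e-02 4.000e-02 8.200e+01] turn 0.0 (0.0 rows) shift [0.     0.     0.2105] 3.5 rows
```

Request:
{"method": "move_arm", "body": {
  "moves": [
    [-0.03, 0.027, 0, 0, -1],
    [-0.0389, 0.0355, 0, 0, -1],
    [-0.0389, 0.0355, 0, 0, -1],
    [-0.0389, 0.0355, 0, 0, -1],
    [-0.0389, 0.0355, 0, 0, -1],
    [-0.0389, 0.0355, 0, 0, -1],
    [-0.0389, 0.0355, 0, 0, -1],
    [-0.0389, 0.0355, 0, 0, -1],
    [-0.0388, 0.0352, 0, 0, -1],
    [0, 0, 0, 0, -1]
  ]
}}

```text
clock: 32.05
tool_pos: [0.575, 0.0397, 0.1992]
tool_rot: [0.756, 0.655, -0.001, 0.002]
force: [-0.4, 0.9, -6.1]
width: 0.0262
grasp_force: 80.0
```

Request:
{"method": "move_arm", "body": {
  "moves": [
    [0, 0, 0.04, 0, -1],
    [0, 0, 0.04, 0, -1],
    [0, 0, 0.04, 0, -1],
    [0, 0, 0.03, 0, -1],
    [0, 0, 0, 0, -1],
    [0, 0, 0, 0, -1],
    [0, 0, 0, 0, -1]
  ]
}}

```text
clock: 32.75
tool_pos: [0.5742, 0.0449, 0.0889]
tool_rot: [0.755, 0.656, 0.001, 0.001]
force: [0.2, 0.4, -5.8]
width: 0.0263
grasp_force: 79.8
```

Run:
```python
from h import *
t=(.5715,.0435);s=read_state();print(s["width"],s["force"]);plan([(*t,.035,82)])
c=camera("wrist");ct=camera("top");b=cv2.resize(ct["img"][110:240,215:385,::-1],(549,420),interpolation=cv2.INTER_CUBIC)
cv2.imwrite("pics/w9.png",cv2.resize(np.hstack([c["img"][:,:,::-1],b]),(800,303),interpolation=cv2.INTER_AREA))
B=[.5777,.0881,.09];Rr=[.5634,-.0137,.09];print(proj(c,[B,Rr])/1.386)
```

```text
0.026253128644611514 [ 0.18935806  0.4027455  -5.83270804]
now [0.5742 0.0449 0.0889] 81.97
[5.715e-01 4.350e-02 3.500e-02 8.200e+01] turn -0.0001 (0.0 rows) shift [-0.0024 -0.0033  0.0719] 1.2 rows
[[199.02094509 119.80959131]
 [199.67313584 227.1344232 ]]
```

View pics/w9.png

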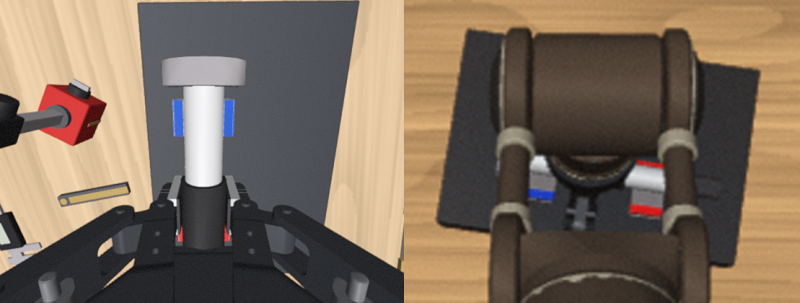

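Request:
{"method": "move_arm", "body": {
  "moves": [
    [-0.002, -0.001, 0.03, 0, -1],
    [0, 0, 0.025, 0, -1],
    [0, 0, 0.015, 0, -1],
    [0, 0, 0, 0, -1],
    [0, 0, 0, 0, -1],
    [0, 0, 0, 0, -1]
  ]
}}

```text
clock: 33.45
tool_pos: [0.5732, 0.0435, 0.0362]
tool_rot: [0.755, 0.656, 0.001, 0.001]
force: [0.5, -0.2, -6.0]
width: 0.0258
grasp_force: 80.2
```

Request:
{"method": "move_arm", "body": {
  "moves": [
    [0, 0, 0.002, 0, -1],
    [0, 0, 0, 0, -1],
    [0, 0, 0, 0, -1]
  ]
}}

```text
clock: 33.75
tool_pos: [0.5718, 0.0435, 0.0336]
tool_rot: [0.755, 0.656, 0.0, 0.0]
force: [0.8, 0.3, -6.9]
width: 0.0256
grasp_force: 80.2
```

Request:
{"method": "move_arm", "body": {
  "moves": [
    [0, 0, 0.002, 0, -1],
    [0, 0, 0, 0, -1],
    [0, 0, 0, 0, -1]
  ]
}}

```text
clock: 34.05
tool_pos: [0.5715, 0.0435, 0.0316]
tool_rot: [0.755, 0.656, -0.0, -0.0]
force: [-0.5, 0.0, -6.4]
width: 0.0262
grasp_force: 80.2
```

Request:
{"method": "move_arm", "body": {
  "moves": [
    [0, 0, 0.002, 0, -1],
    [0, 0, 0, 0, -1],
    [0, 0, 0, 0, -1]
  ]
}}

```text
clock: 34.35
tool_pos: [0.5719, 0.0435, 0.0304]
tool_rot: [0.755, 0.656, 0.0, 0.0]
force: [0.6, 0.4, -5.8]
width: 0.0258
grasp_force: 80.2
```

Request:
{"method": "move_arm", "body": {
  "moves": [
    [0, 0, 0.0015, 0, -1],
    [0, 0, 0, 0, -1],
    [0, 0, 0, 0, -1]
  ]
}}

```text
clock: 34.65
tool_pos: [0.5726, 0.0434, 0.0295]
tool_rot: [0.755, 0.656, 0.001, 0.001]
force: [1.6, -0.8, -4.4]
width: 0.0258
grasp_force: 80.3
```

Request:
{"method": "move_arm", "body": {
  "moves": [
    [0, 0, 0.0015, 0, -1],
    [0, 0, 0, 0, -1],
    [0, 0, 0, 0, -1]
  ]
}}

```text
clock: 34.95
tool_pos: [0.5732, 0.0434, 0.0289]
tool_rot: [0.755, 0.656, 0.001, 0.001]
force: [3.0, -0.1, -0.8]
width: 0.0258
grasp_force: 80.5
```

Request:
{"method": "move_arm", "body": {
  "moves": [
    [0, 0.002, 0.001, 0, -1],
    [0, 0, 0, 0, -1],
    [0, 0, 0.001, 0, -1],
    [0, 0, 0, 0, -1],
    [0, 0, 0, 0, -1]
  ]
}}

```text
clock: 35.45
tool_pos: [0.5741, 0.0432, 0.0278]
tool_rot: [0.755, 0.656, 0.001, 0.001]
force: [0.9, -0.4, 5.2]
width: 0.0263
grasp_force: 81.6
```

Request:
{"method": "move_arm", "body": {
  "moves": [
    [0, 0, 0.001, 0, -1],
    [0, 0, 0, 0, -1],
    [0, 0, 0, 0, -1]
  ]
}}

```text
clock: 35.75
tool_pos: [0.5742, 0.0432, 0.0278]
tool_rot: [0.755, 0.656, 0.001, 0.001]
force: [0.0, -0.3, 9.3]
width: 0.0257
grasp_force: 81.8
```

Request:
{"method": "move_arm", "body": {
  "moves": [
    [0, 0, 0, 0, 0.3],
    [0, 0, 0, 0, 0.3],
    [0, 0, 0, 0, 0.3],
    [0, 0, 0, 0, 0.3],
    [0, 0, -0.03, 0, 1],
    [0, 0, -0.05, -0.009, 1],
    [0, 0, -0.05, -0.009, 1],
    [0, 0, 0, 0, 1],
    [0, 0, 0, 0, 1],
    [0, 0, 0, 0, 1]
  ]
}}

```text
clock: 36.75
tool_pos: [0.5716, 0.0432, 0.1217]
tool_rot: [0.717, 0.697, -0.001, -0.001]
force: [-0.2, -0.0, 0.1]
width: 0.0853
grasp_force: 0.0
```

Run:
```python
from h import *
t=(.6354,.2955);z=pose()[0][2];plan([(*t,z,88.5),(*t,-.004,88.5)])
```

```text
now [0.5716 0.0432 0.1217] 88.39
[ 0.6354  0.2955  0.1217 88.5   ] turn -0.0003 (0.0 rows) shift [ 0.3385  0.0762 -0.    ] 5.8 rows
[ 6.354e-01  2.955e-01 -4.000e-03  8.850e+01] turn -0.0 (0.0 rows) shift [0.     0.     0.1676] 2.8 rows
```

Request:
{"method": "move_arm", "body": {
  "moves": [
    [0.0483, 0.0109, 0, 0, 1],
    [0.0483, 0.0109, 0, 0, 1],
    [0.0483, 0.0109, 0, 0, 1],
    [0.0483, 0.0109, 0, 0, 1],
    [0.0483, 0.0109, 0, 0, 1],
    [0.0485, 0.0109, 0, 0, 1],
    [0.0485, 0.0109, 0, 0, 1],
    [0, 0, 0, 0, 1],
    [0, 0, 0, 0, 1],
    [0, 0, 0, 0, 1]
  ]
}}

```text
clock: 37.75
tool_pos: [0.636, 0.294, 0.1213]
tool_rot: [0.717, 0.697, -0.002, -0.0]
force: [-0.3, 0.7, -0.7]
width: 0.0855
grasp_force: 0.0
```

Run:
```python
from h import *
t=(.6354,.2955);plan([(*t,-.004,88.5)])
c=camera("wrist");ct=camera("top");b=cv2.resize(ct["img"][110:240,215:385,::-1],(549,420),interpolation=cv2.INTER_CUBIC)
cv2.imwrite("pics/w10.png",cv2.resize(np.hstack([c["img"][:,:,::-1],b]),(800,303),interpolation=cv2.INTER_AREA))
print(proj(c,[*t,.075])/1.386)
```

```text
now [0.636  0.294  0.1213] 88.38
[ 6.354e-01  2.955e-01 -4.000e-03  8.850e+01] turn -0.0003 (0.0 rows) shift [ 0.002  -0.0009  0.167 ] 2.8 rows
[[201.92180033 152.12035612]]
```

View pics/w10.png

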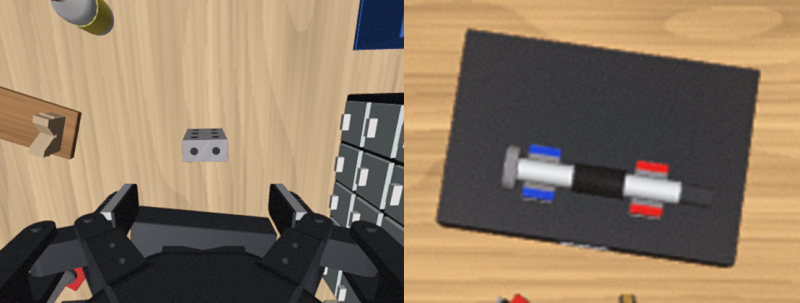

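Request:
{"method": "move_arm", "body": {
  "moves": [
    [0.002, 0.001, 0.04, 0, 1],
    [0, 0, 0.04, 0, 1],
    [0, 0, 0.04, 0, 1],
    [0, 0, 0.03, 0, 1],
    [0, 0, 0.015, 0, 1],
    [0, 0, 0, 0, 1],
    [0, 0, 0, 0, 1],
    [0, 0, 0, 0, -1],
    [0, 0, 0, 0, -1],
    [0, 0, 0, 0, -1]
  ],
  "newtons": 80
}}

```text
clock: 38.85
tool_pos: [0.6392, 0.2977, 0.0016]
tool_rot: [0.717, 0.697, 0.001, 0.0]
force: [1.3, 0.4, -5.5]
width: 0.0487
grasp_force: 84.5
```

Request:
{"method": "move_arm", "body": {
  "moves": [
    [0, 0, 0, 0, -1],
    [0, 0, 0, 0, -1],
    [0, 0, 0, 0, -1],
    [0, 0, 0, 0, -1]
  ]
}}

```text
clock: 39.25
tool_pos: [0.6392, 0.2977, 0.0014]
tool_rot: [0.717, 0.697, 0.001, 0.0]
force: [-0.8, 0.1, 5.9]
width: 0.049
grasp_force: 86.0
```

Run:
```python
from h import *
import pickle;c=pickle.load(open("top.pkl","rb"))
m=px(c,298.7,187.7,.0936);f=px(c,258.3,181.7,.0896);b=px(c,215+138/2.33,110+173/2.33,.09)
print("mid",m,"flange",f,np.hypot(*(f-m)),"stop at",m+.108*np.array([np.cos(np.radians(82)),np.sin(np.radians(82))]), "alt from flange",f+.018*np.array([.139,.99]))
print(pose(),read_state()["width"])
```

```text
mid [0.57   0.0333] flange [0.5829 0.1238] 0.09141476904745753 stop at [0.58503069 0.14024895] alt from flange [0.585402 0.14162 ]
(array([0.6391785 , 0.29772607, 0.00143758]), np.float64(88.40616999125528)) 0.04900550800173561
```

Request:
{"method": "move_arm", "body": {
  "moves": [
    [0, 0, -0.01, 0, -1],
    [0, 0, -0.03, 0, -1],
    [0, 0, -0.04, 0, -1],
    [0, 0, -0.045, 0, -1],
    [0, 0, -0.045, 0.009, -1],
    [0, 0, -0.04, 0.0088, -1],
    [0, 0, 0, 0, -1],
    [0, 0, 0, 0, -1],
    [0, 0, 0, 0, -1]
  ]
}}

```text
clock: 40.15
tool_pos: [0.6353, 0.2958, 0.1527]
tool_rot: [0.754, 0.656, -0.003, -0.001]
force: [-0.8, -0.0, -7.8]
width: 0.0487
grasp_force: 85.1
```

Run:
```python
from h import *
t=(.587,.1435);z=pose()[0][2];print(read_state()["width"]);plan([(*t,z,82)])
```

```text
0.048741364574451405
now [0.6353 0.2958 0.1527] 82.04
[ 0.587   0.1435  0.1527 82.    ] turn 0.0001 (0.0 rows) shift [-0.21   -0.0356 -0.    ] 3.5 rows
```

Request:
{"method": "move_arm", "body": {
  "moves": [
    [-0.035, -0.006, 0, 0, -1],
    [-0.035, -0.006, 0, 0, -1],
    [-0.035, -0.006, 0, 0, -1],
    [-0.035, -0.006, 0, 0, -1],
    [-0.035, -0.006, 0, 0, -1],
    [-0.035, -0.0056, 0, 0, -1],
    [0, 0, 0, 0, -1],
    [0, 0, 0, 0, -1],
    [0, 0, 0.02, 0, -1],
    [0, 0, 0, 0, -1]
  ]
}}

```text
clock: 41.15
tool_pos: [0.5872, 0.145, 0.1382]
tool_rot: [0.754, 0.656, -0.003, -0.002]
force: [-1.5, -0.6, -7.7]
width: 0.0489
grasp_force: 84.7
```

Run:
```python
from h import *
t=(.587,.1435);plan([(*t,.06,82)])
```

```text
now [0.5872 0.145  0.1382] 82.06
[5.870e-01 1.435e-01 6.000e-02 8.200e+01] turn 0.0002 (0.0 rows) shift [-0.002  -0.      0.1043] 1.7 rows
```

Request:
{"method": "move_arm", "body": {
  "moves": [
    [0, 0, 0.01, 0, -1],
    [0, 0, 0.008, 0, -1],
    [0, 0, 0, 0, -1],
    [0, 0, 0, 0, -1],
    [0, 0, 0, 0, -1]
  ]
}}

```text
clock: 41.65
tool_pos: [0.5902, 0.1448, 0.1289]
tool_rot: [0.755, 0.656, 0.0, 0.0]
force: [-0.5, -0.8, -5.0]
width: 0.0492
grasp_force: 84.7
```

Run:
```python
from h import *
t=(.587,.1435);plan([(*t,.06,82)])
c=camera("wrist");s=camera("scene");x,y=proj(s,[.586,.13,.1])[0].astype(int)
b=cv2.resize(s["img"][y-60:y+45,x-70:x+70,::-1],(560,420),interpolation=cv2.INTER_CUBIC)
cv2.imwrite("pics/w11.png",cv2.resize(np.hstack([c["img"][:,:,::-1],b]),(800,300),interpolation=cv2.INTER_AREA))
```

```text
now [0.5902 0.1448 0.1289] 82.0
[5.870e-01 1.435e-01 6.000e-02 8.200e+01] turn 0.0 (0.0 rows) shift [-0.0023 -0.004   0.0919] 1.5 rows
```

View pics/w11.png

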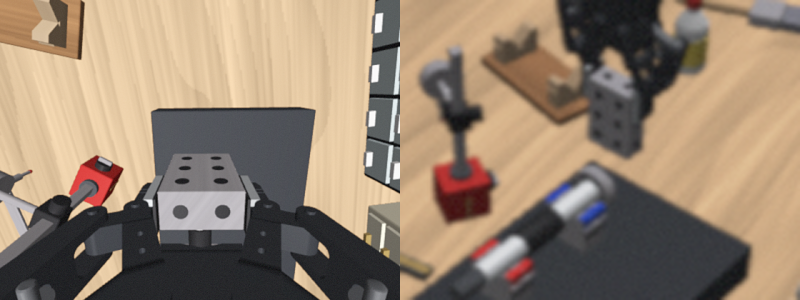

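Run:
```python
from h import *
c=camera("wrist");p,th=pose();t=np.radians(th);ax=np.array([np.cos(t),np.sin(t)]);ay=np.array([np.sin(t),-np.cos(t)]);print(p)
zt=p[2]-.0014+.075
for n,u,v,z in(("farL",162,192,zt),("farR",246,192,zt),("nearL",158,230,zt),("nearR",250,230,zt),("botL",172,153,zt-.075),("botR",233,153,zt-.075)):
    w=px(c,u*1.4,v*1.4,z)-p[:2];print(n,(w@ax).round(4),(w@ay).round(4))
plan([(.587,.1435,.06,82)])
```

```text
[0.59021544 0.1447041  0.12901349]
farL 0.0121 -0.0209
farR 0.012 0.0258
nearL -0.0123 -0.0243
nearR -0.0124 0.0295
botL 0.0123 -0.025
botR 0.0123 0.0294
now [0.5902 0.1447 0.129 ] 81.99
[5.870e-01 1.435e-01 6.000e-02 8.200e+01] turn -0.0 (0.0 rows) shift [-0.0022 -0.004   0.092 ] 1.5 rows
```

Request:
{"method": "move_arm", "body": {
  "moves": [
    [-0.0018, -0.004, 0.02, 0, -1],
    [0, 0, 0.03, 0, -1],
    [0, 0, 0.02, 0, -1],
    [0, 0, 0.015, 0, -1],
    [0, 0, 0, 0, -1],
    [0, 0, 0, 0, -1],
    [0, 0, 0, 0, -1]
  ]
}}

```text
clock: 42.5
tool_pos: [0.5879, 0.144, 0.0658]
tool_rot: [0.755, 0.656, 0.001, 0.001]
force: [0.5, 0.0, -6.3]
width: 0.0491
grasp_force: 84.7
```

Request:
{"method": "move_arm", "body": {
  "moves": [
    [0, 0, 0.003, 0, -1],
    [0, 0, 0, 0, -1],
    [0, 0, 0, 0, -1]
  ]
}}

```text
clock: 42.8
tool_pos: [0.5868, 0.1438, 0.0629]
tool_rot: [0.755, 0.656, 0.0, 0.0]
force: [-0.1, -0.5, -6.7]
width: 0.0487
grasp_force: 84.7
```

Target about .0514 for contact.

Request:
{"method": "move_arm", "body": {
  "moves": [
    [0, 0, 0.005, 0, -1],
    [0, 0, 0.004, 0, -1],
    [0, 0, 0, 0, -1],
    [0, 0, 0, 0, -1]
  ]
}}

```text
clock: 43.2
tool_pos: [0.5863, 0.1437, 0.0554]
tool_rot: [0.755, 0.656, -0.0, -0.0]
force: [-0.1, -0.2, -5.5]
width: 0.0489
grasp_force: 84.7
```

Request:
{"method": "move_arm", "body": {
  "moves": [
    [0, 0, 0.002, 0, -1],
    [0, 0, 0, 0, -1],
    [0, 0, 0, 0, -1]
  ]
}}

```text
clock: 43.5
tool_pos: [0.5866, 0.1437, 0.0542]
tool_rot: [0.755, 0.656, -0.0, -0.0]
force: [-0.2, -0.3, -7.5]
width: 0.0492
grasp_force: 84.7
```

Request:
{"method": "move_arm", "body": {
  "moves": [
    [0, 0, 0.002, 0, -1],
    [0, 0, 0, 0, -1],
    [0, 0, 0, 0, -1]
  ]
}}

```text
clock: 43.8
tool_pos: [0.5866, 0.1437, 0.0526]
tool_rot: [0.755, 0.656, -0.0, -0.0]
force: [0.6, 0.3, -6.0]
width: 0.0492
grasp_force: 84.7
```

Request:
{"method": "move_arm", "body": {
  "moves": [
    [0, 0, 0.0015, 0, -1],
    [0, 0, 0, 0, -1],
    [0, 0, 0, 0, -1]
  ]
}}

```text
clock: 44.1
tool_pos: [0.5866, 0.1438, 0.0516]
tool_rot: [0.755, 0.656, -0.0, -0.0]
force: [-0.4, 0.7, -6.2]
width: 0.0488
grasp_force: 84.8
```

Request:
{"method": "move_arm", "body": {
  "moves": [
    [0, 0, 0.0015, 0, -1],
    [0, 0, 0, 0, -1],
    [0, 0, 0, 0, -1]
  ]
}}

```text
clock: 44.4
tool_pos: [0.5867, 0.1438, 0.0514]
tool_rot: [0.755, 0.656, 0.0, -0.0]
force: [-2.9, -0.6, 1.8]
width: 0.0488
grasp_force: 85.5
```

Request:
{"method": "move_arm", "body": {
  "moves": [
    [0, 0, 0, 0, 0.8],
    [0, 0, 0, 0, 0.8],
    [0, 0, 0, 0, 0.8],
    [0, 0, 0, 0, 0.8],
    [0, 0, -0.03, 0, 0.8],
    [0, 0, -0.05, 0, 0.8],
    [0, 0, -0.06, 0, 0.3],
    [0, 0, -0.06, 0, 0.3]
  ]
}}

```text
clock: 45.2
tool_pos: [0.5863, 0.1437, 0.2015]
tool_rot: [0.755, 0.656, -0.0, -0.0]
force: [-0.1, 0.6, -0.5]
width: 0.0555
grasp_force: 0.0
```

Run:
```python
from h import *
d=(.431,.1055);z=pose()[0][2];plan([(*d,.25,53),(*d,.16-.0396,53)])
ct=camera("top");im=ct["img"];import pickle;pickle.dump(ct,open("top2.pkl","wb"))
```

```text
now [0.5863 0.1437 0.2015] 82.0
[ 0.431   0.1055  0.25   53.    ] turn 0.0805 (3.4 rows) shift [-0.1652 -0.1347 -0.0646] 3.7 rows
[ 0.431   0.1055  0.1204 53.    ] turn 0.0 (0.0 rows) shift [0.     0.     0.1728] 2.9 rows
```

Request:
{"method": "move_arm", "body": {
  "moves": [
    [0, 0, -0.035, 0.0201, 0.3],
    [0, 0, -0.0296, 0.0201, 0.3],
    [0, 0, 0, 0.0201, 0.3],
    [0, 0, 0, 0.0202, 0.3],
    [-0.033, -0.027, 0, 0, 0.3],
    [-0.033, -0.027, 0, 0, 0.3],
    [-0.033, -0.027, 0, 0, 0.3],
    [-0.033, -0.027, 0, 0, 0.3],
    [-0.033, -0.027, 0, 0, 0.3],
    [0, 0, 0, 0, 0.3]
  ]
}}

```text
clock: 46.25
tool_pos: [0.4278, 0.1052, 0.2482]
tool_rot: [0.895, 0.446, -0.001, -0.0]
force: [0.0, -0.6, 0.8]
width: 0.0557
grasp_force: 0.0
```

Request:
{"method": "move_arm", "body": {
  "moves": [
    [0, 0, 0, 0, 0.3],
    [0, 0, 0.03, 0, 0.3],
    [0, 0, 0, 0, 0.3],
    [0, 0, 0, 0, 0.3]
  ]
}}

```text
clock: 46.65
tool_pos: [0.4319, 0.1059, 0.2262]
tool_rot: [0.895, 0.446, -0.0, -0.0]
force: [2.0, 0.3, 0.2]
width: 0.0557
grasp_force: 0.0
```

Run:
```python
from h import *
d=(.431,.1055);plan([(*d,.1124,53)])
c=camera("wrist");ct=camera("top");b=cv2.resize(ct["img"][110:240,215:385,::-1],(549,420),interpolation=cv2.INTER_CUBIC)
cv2.imwrite("pics/w12.png",cv2.resize(np.hstack([c["img"][:,:,::-1],b]),(800,303),interpolation=cv2.INTER_AREA))
print(proj(c,[[*d,.2],[*d,.045]])/1.386)
```

```text
now [0.4319 0.1059 0.2262] 53.02
[ 0.431   0.1055  0.1124 53.    ] turn 0.0001 (0.0 rows) shift [-0.0012 -0.0006  0.1518] 2.5 rows
[[201.98284862 160.48241544]
 [202.48641994 131.94565842]]
```

View pics/w12.png

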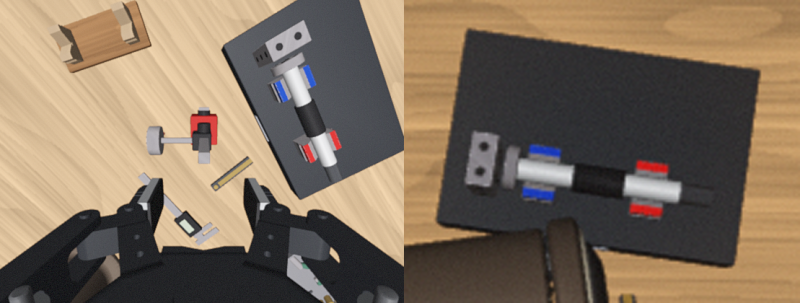

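Request:
{"method": "move_arm", "body": {
  "moves": [
    [-0.0006, 0, 0.04, 0, 0.3],
    [0, 0, 0.04, 0, 0.3],
    [0, 0, 0.04, 0, 0.3],
    [0, 0, 0.02, 0, 0.3],
    [0, 0, 0.01, 0, 0.3],
    [0, 0, 0, 0, 0.3],
    [0, 0, 0, 0, 0.3],
    [0, 0, 0, 0, 0.3]
  ]
}}

```text
clock: 47.55
tool_pos: [0.4325, 0.1057, 0.1153]
tool_rot: [0.895, 0.446, 0.001, 0.0]
force: [0.2, -0.3, -0.0]
width: 0.0553
grasp_force: 0.0
```

Run:
```python
from h import *
import pickle;c=pickle.load(open("top2.pkl","rb"));u=np.array([np.cos(np.radians(82)),np.sin(np.radians(82))])
st=px(c,248.9,178.7,.125);m=px(c,298.7,187.7,.0936);print("stop",st,"axial",(st-m)@u,"lat",(st-m)@[u[1],-u[0]])
for x in(466,471,494,499): print(x,(px(c,215+(x-404)/2.33,178.7,.125)-m)@u)
plan([(.431,.1055,.1124,53)])
print("dial target", m, m+.065*np.array([u[1],-u[0]]), [.5733+.065*u[1],.0369-.065*u[0]])
```

```text
stop [0.5836 0.142 ] axial 0.1095348932452656 lat -0.0016604703394737016
466 0.1251532941111904
471 0.12049903418810504
494 0.09934904944732344
499 0.0948077336412082
now [0.4325 0.1057 0.1153] 53.02
[ 0.431   0.1055  0.1124 53.    ] turn 0.0001 (0.0 rows) shift [-0.0014 -0.0015  0.0039] 0.1 rows
dial target [0.57   0.0333] [0.63436742 0.02425375] [np.float64(0.6376674244682021), np.float64(0.02785374843759575)]
```

Request:
{"method": "move_arm", "body": {
  "moves": [
    [0, 0, 0.003, 0, 0.3],
    [0, 0, 0, 0, -0.3],
    [0, 0, 0, 0, -0.5],
    [0, 0, 0, 0, -1],
    [0, 0, 0, 0, -1],
    [0, 0, 0, 0, -1],
    [0, 0, 0, 0, -1],
    [0, 0, 0, 0, -1]
  ],
  "newtons": 80
}}

```text
clock: 48.35
tool_pos: [0.4316, 0.1053, 0.112]
tool_rot: [0.895, 0.446, 0.0, 0.0]
force: [1.7, -1.3, 1.9]
width: 0.0107
grasp_force: 78.7
```

Request:
{"method": "move_arm", "body": {
  "moves": [
    [0, 0, 0, 0, -1],
    [0, 0, 0, 0, -1],
    [0, 0, -0.005, 0, -1],
    [0, 0, -0.01, 0, -1],
    [0, 0, -0.01, 0, -1],
    [0, 0, 0, 0, -1],
    [0, 0, 0, 0, -1]
  ]
}}

```text
clock: 49.05
tool_pos: [0.431, 0.1055, 0.1305]
tool_rot: [0.895, 0.446, 0.0, -0.0]
force: [-0.5, -0.7, -8.3]
width: 0.011
grasp_force: 78.0
```

Request:
{"method": "move_arm", "body": {
  "moves": [
    [0, 0, -0.02, 0, -1],
    [0, 0, -0.03, 0, -1],
    [0, 0, -0.04, 0, -1],
    [0, 0, -0.04, 0, -1],
    [0, 0, -0.04, 0, -1],
    [0, 0, -0.03, 0, -1],
    [0, 0, -0.0133, 0, -1],
    [0, 0, 0, 0, -1],
    [0, 0, 0, 0, -1]
  ]
}}

```text
clock: 49.95
tool_pos: [0.4299, 0.1053, 0.2888]
tool_rot: [0.895, 0.446, -0.001, -0.0]
force: [-0.3, -0.2, -7.8]
width: 0.0108
grasp_force: 78.7
```

Request:
{"method": "move_arm", "body": {
  "moves": [
    [0, 0, 0, -0.01, -1],
    [0, 0, 0, -0.0125, -1],
    [0, 0, 0, -0.0125, -1],
    [0, 0, 0, -0.0125, -1],
    [0, 0, 0, -0.0125, -1],
    [0, 0, 0, -0.0125, -1],
    [0, 0, 0, -0.008, -1],
    [0, 0, 0, 0, -1],
    [0, 0, 0, 0, -1]
  ]
}}

```text
clock: 50.85
tool_pos: [0.43, 0.1053, 0.2887]
tool_rot: [0.755, 0.656, -0.001, -0.001]
force: [-0.8, 0.2, -7.0]
width: 0.0108
grasp_force: 78.7
```

Run:
```python
from h import *
z=pose()[0][2];print(read_state()["width"]);plan([(.636,.026,z,82)])
```

```text
0.010772712342375663
now [0.43   0.1053 0.2887] 81.93
[6.360e-01 2.600e-02 2.887e-01 8.200e+01] turn -0.0002 (0.0 rows) shift [-0.0665  0.2867 -0.    ] 4.9 rows
```

Request:
{"method": "move_arm", "body": {
  "moves": [
    [-0.005, 0.0215, 0, 0, -1],
    [-0.0083, 0.0358, 0, 0, -1],
    [-0.0083, 0.0358, 0, 0, -1],
    [-0.0083, 0.0358, 0, 0, -1],
    [-0.0083, 0.0358, 0, 0, -1],
    [-0.0083, 0.0358, 0, 0, -1],
    [-0.0083, 0.0358, 0, 0, -1],
    [-0.0083, 0.0358, 0, 0, -1],
    [-0.0034, 0.0146, 0, 0, -1],
    [0, 0, 0, 0, -1]
  ]
}}

```text
clock: 51.85
tool_pos: [0.6384, 0.0249, 0.2889]
tool_rot: [0.755, 0.655, -0.0, -0.0]
force: [-0.4, -0.8, -7.6]
width: 0.0106
grasp_force: 78.9
```

Request:
{"method": "move_arm", "body": {
  "moves": [
    [0, 0, 0, 0, -1],
    [0, 0, 0.02, 0, -1],
    [0, 0, 0.03, 0, -1],
    [0, 0, 0.01, 0, -1],
    [0, 0, 0, 0, -1],
    [0, 0, 0, 0, -1],
    [0, 0, 0, 0, -1],
    [0, 0, 0, 0, -1]
  ]
}}

```text
clock: 52.65
tool_pos: [0.638, 0.0261, 0.247]
tool_rot: [0.755, 0.656, 0.001, 0.001]
force: [0.7, -0.1, -6.9]
width: 0.0107
grasp_force: 78.9
```

Run:
```python
from h import *
plan([(.636,.026,.17,82)]);s=camera("scene");x,y=proj(s,[.6,.03,.12])[0].astype(int);print(x,y)
b=cv2.resize(s["img"][y-70:y+65,x-90:x+90,::-1],(800,600),interpolation=cv2.INTER_CUBIC)
cv2.imwrite("pics/w13.png",b)
```

```text
now [0.638  0.0261 0.247 ] 82.0
[6.36e-01 2.60e-02 1.70e-01 8.20e+01] turn 0.0 (0.0 rows) shift [-0.0005 -0.0026  0.1026] 1.7 rows
300 222
```

View pics/w13.png

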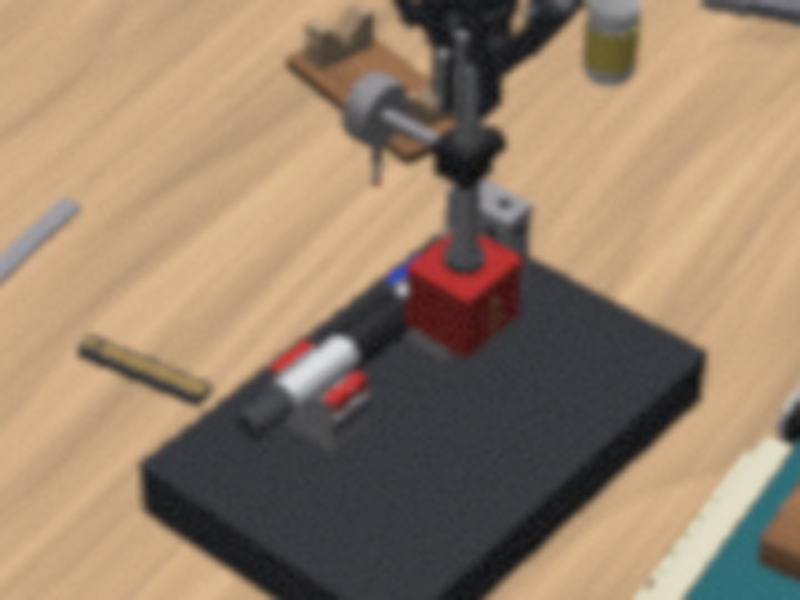

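Request:
{"method": "move_arm", "body": {
  "moves": [
    [0, -0.001, 0.03, 0, -1],
    [0, 0, 0.03, 0, -1],
    [0, 0, 0.025, 0, -1],
    [0, 0, 0.012, 0, -1],
    [0, 0, 0, 0, -1],
    [0, 0, 0, 0, -1],
    [0, 0, 0, 0, -1]
  ]
}}

```text
clock: 53.4
tool_pos: [0.6379, 0.0262, 0.1746]
tool_rot: [0.755, 0.656, 0.001, 0.001]
force: [0.5, 0.0, -7.0]
width: 0.0105
grasp_force: 78.9
```

Request:
{"method": "move_arm", "body": {
  "moves": [
    [0, 0, 0.003, 0, -1],
    [0, 0, 0, 0, -1],
    [0, 0, 0, 0, -1]
  ]
}}

```text
clock: 53.7
tool_pos: [0.6363, 0.0262, 0.1707]
tool_rot: [0.755, 0.656, 0.0, 0.0]
force: [-0.3, -0.8, -7.5]
width: 0.0108
grasp_force: 78.8
```

Request:
{"method": "move_arm", "body": {
  "moves": [
    [0, 0, 0.003, 0, -1],
    [0, 0, 0, 0, -1],
    [0, 0, 0, 0, -1]
  ]
}}

```text
clock: 54.0
tool_pos: [0.6361, 0.0262, 0.1679]
tool_rot: [0.755, 0.656, -0.0, -0.0]
force: [-0.7, 0.9, -7.4]
width: 0.0105
grasp_force: 78.8
```

Request:
{"method": "move_arm", "body": {
  "moves": [
    [0, 0, 0.004, 0, -1],
    [0, 0, 0, 0, -1],
    [0, 0, 0, 0, -1]
  ]
}}

```text
clock: 54.3
tool_pos: [0.6361, 0.0263, 0.1648]
tool_rot: [0.755, 0.656, -0.0, -0.0]
force: [-1.4, 0.1, -7.3]
width: 0.0109
grasp_force: 78.9
```

Request:
{"method": "move_arm", "body": {
  "moves": [
    [0, 0, 0.002, 0, -1],
    [0, 0, 0, 0, -1],
    [0, 0, 0, 0, -1]
  ]
}}

```text
clock: 54.6
tool_pos: [0.6362, 0.0263, 0.1635]
tool_rot: [0.755, 0.656, -0.0, -0.0]
force: [-0.4, -0.3, -7.0]
width: 0.0109
grasp_force: 78.9
```

Request:
{"method": "move_arm", "body": {
  "moves": [
    [0, 0, 0.0015, 0, -1],
    [0, 0, 0, 0, -1],
    [0, 0, 0, 0, -1]
  ]
}}

```text
clock: 54.9
tool_pos: [0.6362, 0.0262, 0.1625]
tool_rot: [0.755, 0.656, -0.0, -0.0]
force: [-0.5, 0.0, -7.2]
width: 0.0108
grasp_force: 78.9
```

Request:
{"method": "move_arm", "body": {
  "moves": [
    [0, 0, 0.0015, 0, -1],
    [0, 0, 0, 0, -1],
    [0, 0, 0, 0, -1]
  ]
}}

```text
clock: 55.2
tool_pos: [0.6367, 0.0262, 0.162]
tool_rot: [0.755, 0.656, 0.0, 0.0]
force: [0.2, 0.6, -5.7]
width: 0.0109
grasp_force: 79.2
```

Request:
{"method": "move_arm", "body": {
  "moves": [
    [0, 0, 0.0015, 0, -1],
    [0, 0, 0, 0, -1],
    [0, 0, 0, 0, -1],
    [0, 0, 0, 0, 0],
    [0, 0, 0, 0, 0],
    [0, 0, 0, 0, 0],
    [0, 0, 0, 0, 0]
  ]
}}

```text
clock: 55.9
tool_pos: [0.6366, 0.0262, 0.1603]
tool_rot: [0.755, 0.656, 0.0, 0.0]
force: [0.5, 0.8, -0.3]
width: 0.0427
grasp_force: 0.0
```

Request:
{"method": "move_arm", "body": {
  "moves": [
    [0, 0, -0.03, 0, 0],
    [0, 0, -0.05, 0, 0],
    [0, 0, -0.05, 0, 0],
    [0.06, 0, 0, 0, 0],
    [0.06, 0, 0, 0, 0],
    [0.06, 0, 0, 0, 0],
    [0.06, 0, 0, 0, 0],
    [0.06, 0, 0, 0, 0],
    [0, 0, 0, 0, 0],
    [0, 0, 0, 0, 0]
  ]
}}

```text
clock: 56.9
tool_pos: [0.6673, 0.2501, 0.2571]
tool_rot: [0.754, 0.657, -0.001, 0.0]
force: [0.4, -0.2, 1.3]
width: 0.0429
grasp_force: 0.0
```

Run:
```python
from h import *
ct=camera("top");s=camera("scene")
a=cv2.resize(ct["img"][110:240,215:385,::-1],(520,400),interpolation=cv2.INTER_CUBIC)
b=cv2.resize(s["img"][160:300,220:320,::-1],(280,400),interpolation=cv2.INTER_CUBIC)
cv2.imwrite("pics/w14.png",np.hstack([a,b]))
import pickle;pickle.dump(ct,open("top3.pkl","wb"));print(read_state()["tool_pos"])
```

```text
[0.66753315 0.2480062  0.25744294]
```

View pics/w14.png

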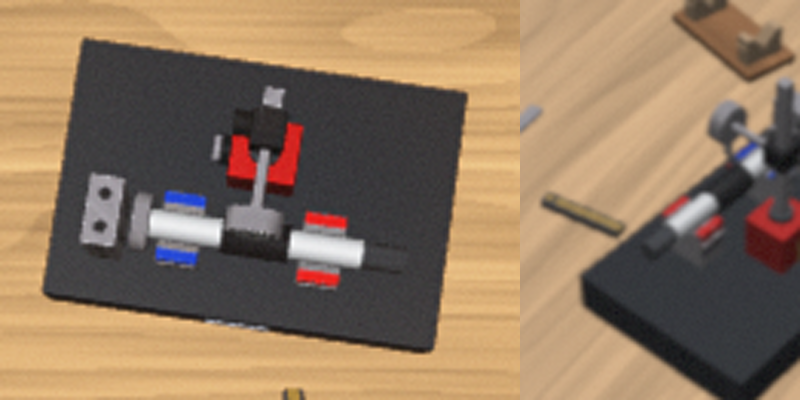

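Run:
```python
from h import *
import pickle;c=pickle.load(open("top3.pkl","rb"));s=520/170
P=lambda x,y,z:px(c,215+x/s,110+y/s*1.0*(520/170)/(400/130),z)
m=P(255,230,.0936);u=np.radians(82);a=np.array([np.cos(u),np.sin(u)]);n=np.array([a[1],-a[0]])
for nm,p in(("col",P(273,97,.25)),("base",P(261,160,.095)),("dialtop",P(254,216,.188))):
    print(nm,p,"behind",(p-m)@n,"along",(p-m)@a)
fb=(P(228,185,.095)+P(293,193,.095))/2;d=P(228,185,.095)-P(293,193,.095);print("front edge",(fb-m)@n,(fb-m)@a,np.degrees(np.arctan2(d[1],d[0])))
```

```text
col [0.6353 0.0277] behind 0.059019443481274574 along 0.001831745386409789
base [0.6278 0.0303] behind 0.05123058290321668 along 0.00336264410793739
dialtop [0.5712 0.0371] behind -0.005764966874084637 along 0.002219269461040366
front edge 0.030060525015392043 0.0005893520161882923 83.62001031222965
```

```bash
python3 -c "
from station import *
print(sign_off())"
```

```text
the job is handed in; nothing more can be done
None
```

The job is handed in at about 57 s on the robot clock. The last pictures show both blocks, the shaft, the stop and the dial stand standing on the plate where the task asks; I have not seen the judging result.

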